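# Put the torches and the phone on charge for the night

## Task

Put everything on charge for the night: stand every inspection torch, lens down, in a free well of the grey charging dock, fully home and upright with its tail under the orange keeper nose (tip it in, then straighten it), and stand the phone handset in its cradle, fully down. Only once all the torches are in, press the far half of the dock's red rocker switch down to switch it on, and leave it on. Do not knock the mug about, and let go of everything.

Things in the scene. Friction and masses are not known exactly. Their poses are not given: they have to be found in the camera images.
- dock: Grey charging dock, fixed; origin at the centre of its underside, x from its open front to its back, y to its left along the row of wells, z up. Block 92 (x) by 376 (y) by 52 mm high; four round wells 76 mm apart. A back panel, its face 32 mm behind the wells' axes, rises to z = 175 mm and carries an orange keeper nose over each well.
- well1 (a point): Floor centre of well 1 (z = 10 mm); axes as the dock's. Every well: 44 mm wide, 42 mm deep. Its nose, 14 mm wide, juts forward to 4 mm before the well's axis, underside 159 and top 165 mm above the well floor: a torch cannot go in upright. Bring its lens in from the front under the nose, tail leaning forward 9 to 13 degrees (at the bottom the well allows 15), lower it fully, straighten.
- well2 (a point): Floor centre of well 2; axes as the dock's. Grip for docking: fingers left and right of the nose, at the torch's tail cap, 22 to 30 mm below its end; lower down the body of an untilted gripper may meet the nose or panel.
- well3 (a point): Floor centre of well 3; as well 1.
- well4 (a point): Floor centre of well 4; as well 1.
- rocker (a joint): Red rocker switch on the dock's block, beside the last well (at the dock's right end): 0 = off (its far half stands up), 0.3 = on (its far half is pressed down level). It stays where it is left; about 3 N on the far half moves it.
- rocker_far (a point): Top of the far half of the rocker switch (the half with the white bar), which has to be pressed down; 27 x 35 mm, about 66 mm above the desk when off; the dock's block there is 52 mm high. It lies 80 mm to the right of the nearest well's axis and 62 mm to the right of the end of the back panel. When off, its axes are the dock's.
- torch1_mid (a point): Inspection torch 1: black head (lens end), grey ribbed barrel, yellow tail cap; 150 mm long; head 36 mm across over its lowest 27 mm, barrel and tail cap (the top 29 mm) 28 mm across; round, 0.15 kg. It starts standing on its lens on the desk. This point is on its axis, half-way up (75 mm from either end); its z runs from lens to tail. May be absent (None).
- torch2_mid (a point): Inspection torch 2: black head (lens end), grey ribbed barrel, yellow tail cap; 150 mm long; head 36 mm across over its lowest 27 mm, barrel and tail cap (the top 29 mm) 28 mm across; round, 0.15 kg. It starts standing on its lens on the desk. This point is on its axis, half-way up (75 mm from either end); its z runs from lens to tail. May be absent (None).
- torch3_mid (a point): Inspection torch 3: black head (lens end), grey ribbed barrel, yellow tail cap; 150 mm long; head 36 mm across over its lowest 27 mm, barrel and tail cap (the top 29 mm) 28 mm across; round, 0.15 kg. It starts standing on its lens on the desk. This point is on its axis, half-way up (75 mm from either end); its z runs from lens to tail. May be absent (None).
- torch4_mid (a point): Inspection torch 4: black head (lens end), grey ribbed barrel, yellow tail cap; 150 mm long; head 36 mm across over its lowest 27 mm, barrel and tail cap (the top 29 mm) 28 mm across; round, 0.15 kg. It starts standing on its lens on the desk. This point is on its axis, half-way up (75 mm from either end); its z runs from lens to tail. May be absent (None).
- handset_mid (a point): Black cordless phone handset standing upright on its foot on the desk, 27 mm thick (along its x), 56 mm wide (along its y), 192 mm high, 0.14 kg. This point is at its centre (96 mm above its foot).
- pocket (a point): Centre of the pocket floor of the black phone cradle. The cradle is loose (0.6 kg), base 85 x 86 mm and 12 mm high; the pocket is an upright slot 32 mm (its x) by 62 mm (its y), its floor 12 mm and its rim 46 mm above the desk. The handset stands in it, either way round.
- mug_mid (a point): White flowered mug, 91 mm high, 82 mm across and 114 mm with its handle; a bystander beside the dock. This point is half-way up.
Things that resemble listed ones, but are neither listed nor needed, are in the scene too. Leave any blue or purple look-alike of the part that bears torch2_mid alone.

How it is judged:
On the way, in this order (a step that is already met when the one before it is completed fails the run):
1. every torch stands upright and fully home in a well of the dock (((horizontal distance between torch1_mid and well1 below 0.009 m and z of torch1_mid in the frame of well1 between 0.069 and 0.079 m and angle between torch1_mid's own z axis and vertical below 0.09 rad) or (horizontal distance between torch1_mid and well2 below 0.009 m and z of torch1_mid in the frame of well2 between 0.069 and 0.079 m and angle between torch1_mid's own z axis and vertical below 0.09 rad) or (horizontal distance between torch1_mid and well3 below 0.009 m and z of torch1_mid in the frame of well3 between 0.069 and 0.079 m and angle between torch1_mid's own z axis and vertical below 0.09 rad) or (horizontal distance between torch1_mid and well4 below 0.009 m and z of torch1_mid in the frame of well4 between 0.069 and 0.079 m and angle between torch1_mid's own z axis and vertical below 0.09 rad)) and ((horizontal distance between torch2_mid and well1 below 0.009 m and z of torch2_mid in the frame of well1 between 0.069 and 0.079 m and angle between torch2_mid's own z axis and vertical below 0.09 rad) or (horizontal distance between torch2_mid and well2 below 0.009 m and z of torch2_mid in the frame of well2 between 0.069 and 0.079 m and angle between torch2_mid's own z axis and vertical below 0.09 rad) or (horizontal distance between torch2_mid and well3 below 0.009 m and z of torch2_mid in the frame of well3 between 0.069 and 0.079 m and angle between torch2_mid's own z axis and vertical below 0.09 rad) or (horizontal distance between torch2_mid and well4 below 0.009 m and z of torch2_mid in the frame of well4 between 0.069 and 0.079 m and angle between torch2_mid's own z axis and vertical below 0.09 rad)) and ((horizontal distance between torch3_mid and well1 below 0.009 m and z of torch3_mid in the frame of well1 between 0.069 and 0.079 m and angle between torch3_mid's own z axis and vertical below 0.09 rad) or (horizontal distance between torch3_mid and well2 below 0.009 m and z of torch3_mid in the frame of well2 between 0.069 and 0.079 m and angle between torch3_mid's own z axis and vertical below 0.09 rad) or (horizontal distance between torch3_mid and well3 below 0.009 m and z of torch3_mid in the frame of well3 between 0.069 and 0.079 m and angle between torch3_mid's own z axis and vertical below 0.09 rad) or (horizontal distance between torch3_mid and well4 below 0.009 m and z of torch3_mid in the frame of well4 between 0.069 and 0.079 m and angle between torch3_mid's own z axis and vertical below 0.09 rad)) and ((horizontal distance between torch4_mid and well1 below 0.009 m and z of torch4_mid in the frame of well1 between 0.069 and 0.079 m and angle between torch4_mid's own z axis and vertical below 0.09 rad) or (horizontal distance between torch4_mid and well2 below 0.009 m and z of torch4_mid in the frame of well2 between 0.069 and 0.079 m and angle between torch4_mid's own z axis and vertical below 0.09 rad) or (horizontal distance between torch4_mid and well3 below 0.009 m and z of torch4_mid in the frame of well3 between 0.069 and 0.079 m and angle between torch4_mid's own z axis and vertical below 0.09 rad) or (horizontal distance between torch4_mid and well4 below 0.009 m and z of torch4_mid in the frame of well4 between 0.069 and 0.079 m and angle between torch4_mid's own z axis and vertical below 0.09 rad))), for 0.3 s.
2. the dock's rocker switch is on (value of joint rocker above 0.25 rad), for 0.2 s.
At the end, for the whole second after the job is handed in: Every torch stands lens down in a well of the dock (within 9 mm of the well's axis, on its floor, within 0.09 rad of upright, so its tail is under the keeper nose), the handset stands in the cradle's pocket on its floor within 0.12 rad of upright, and the rocker switch is on (over 0.25 rad) (all of step 1 and horizontal distance between handset_mid and pocket below 0.01 m and z of handset_mid in the frame of pocket below 0.101 m and angle between handset_mid's own z axis and vertical below 0.12 rad and value of joint rocker above 0.25 rad); the robot touches nothing.
It fails at once if the mug is knocked more than 40 mm from its place (distance of mug_mid from where it was at the start of the episode above 0.04 m).
Of torch1, torch2, torch3, torch4 only 3 to 4 are there at a start; the rules pass over those that are not, and their reading is None.
At some moment in a run one of phone_cradle may be knocked a few centimetres aside while the robot is not near it.
It also fails if it takes over 208 s, if anything falls off the work surface, if the arm or the gripper's body presses on something with over 40 N, if the wrist force passes 120 N, or if a joint passes its speed limit or range.

## Robot

A 6-joint arm with a two-finger parallel gripper is mounted at the origin on a cart in front of the work surface, level with it; the furniture and walls round the work are solid. World frame = base frame: x ahead of the robot, y to its left, z up, the work surface at z = 0. Lengths are in m, angles in rad, forces in N, time in s.
With the tool pointing down it reaches from about 0.275 to 0.725 m from the base axis. Payload 15.9 kg.
Tool frame: the origin (TCP) lies midway between the tips of the shut fingers; the grasp point (between the pads) lies 19 mm behind it; z points along the fingers, y is the line along which they close (so a half turn about z gives the same grasp; the last joint's range is limited). The gripper opens to 85 mm and grips with 20 to 120 N. Pads are 22 mm wide; open, the fingers measure 114 mm over their backs; the gripper's body (76 mm by 85 mm) begins 54 mm behind the grasp point. The pads swing forward as they close: fully open they stand 13 mm farther back than shut.
Start: joints at [1.154, 0.213, -0.034, 1.323, 0, 1.571], TCP at [0.202, 0.457, 0.231] pointing down, gripper open.
Joint ranges: [-2.98, 2.98], [-0.74, 1.72], [-1.14, 1.35], [-2.1, 2.04], [-1.57, 1.44], [-3.14, 3.14]. Speed limits (rad/s): [1.89, 1.89, 2.39, 2.57, 3.14, 3.14].

## Interface

Orientations are given as a unit quaternion [x, y, z, w].
In Python, from plant import observe, vision, robot, models gives the robot as it stands.
- The arm moves only by the tool move_arm, never from a script. Its argument "increments" is a list that holds one entry, the list of rows, each a list of 7 numbers: the finger opening in mm, from 0 to 85.4, then the shift along the tool's x, y, z scaled (see below), then the turn, a rotation vector about the tool's x, y, z scaled (see below). A call has 1 to 5 rows; each row is the pose to reach, as a shift and turn from the pose commanded when the call began, along the tool's axes at that moment; what a row does not reach only later rows make up. The controller multiplies each number of a shift by 0.3 m and each number of a turn by 60 degrees. A row lasts 1/12 s, in which the tool goes at most 41.7 mm and 7.16 degrees, less where a joint would pass 70% of its speed; a pose out of reach is approached as far as the arm can. A call with a number of a shift or a turn outside -1 to 1 is refused whole. A call with a gripper value outside its range is refused whole. The fingers move at their own pace and stop on an object; "grip_force" is the grip in N (left out, the last holds). Time passes only in rows, so rows that repeat a pose let the fingers close. It gives the time, the measured TCP pose, the force, the opening and the grip force at its end, in the units of the state.
- observe(): the state, without advancing time (a new reading comes with each control period).
- vision.grab_frame(name): name is "side" or "top" or "wrist"; returns (picture, depth): 400x640x3 uint8, red, green, blue; 400x640 float32, m along the optical axis (not along the pixel's ray), 0 where there is no reading.
- vision.camera_info(name): a dict with "camera_matrix" (3x3 intrinsics, pixels), "distortion" ([k1, k2, p1, p2, k3] as OpenCV has them; the pictures are not rectified), "world_from_camera" (4x4, takes a point from camera to world coordinates); the wrist camera has in their place "mount" (4x4, takes a point from camera to tool coordinates, whose origin is the TCP and whose axes are the flange's). Camera axes: x right, y up, looking along -z (the intrinsics and any distortion apply to the point x, -y, -z); pixel columns grow to the right and rows downward; lengths in m; the calibration is good to about 2 mm. A picture is of the moment at which its call begins: read the wrist's pose just before it. camera_info takes no time and is no camera call.
- robot.hand_in(): hands the job in; it is judged then, once.
Trained networks look in the newest picture that a camera, given by its name, has taken for a name from the list of things; names that differ only in an ending like _2 or _b are one class to them, and where a whole thing is asked for, a point or a joint stands for the part that bears it (a point fixed in the world has none). Each returns a list of dicts, best first, with "score" (0 to 1); they miss things now and then, are a little off and sometimes report something else, mostly with a low value. They report only what shows in the picture. A call takes as long as a camera call. They do not tell look-alikes from the thing itself.
- models.masks_of(camera, thing): "region" (400x640 bool, what is visible of it) and "extent" ([left, top, right, bottom] in pixels, round what is visible of it).
The state is a dict: "time_s": time; "joint_pos": joint angles; "qd": joint speeds; "tau": joint torques, N m; "tool_pos": TCP position; "tool_rot": TCP orientation; "wrist_force": force on the tool from outside, world axes, zero at the start; "ft_torque": the same for the moment, N m; "width": opening from 0.0 (shut) to 1.0 (fully open); "finger_force": force on a finger pad.
Only numpy, scipy, OpenCV 4.12 (cv2) and the standard library are available. Lean on these libraries where they do the work, as an engineer would, in place of code of your own. Each camera call takes 0.05 s, during which the arm holds its last target. There are 200 camera calls.

## Working session

There is one attempt and no reset: what is moved stays moved. The work goes in short steps, Python scripts to look and compute and a tool call to move; the robot and the scene stay as the last step left them, time stands still between calls to the robot, and variables do not carry over. Pictures are saved under pics/ and viewed, at most 14 in all, crops included, and the job is handed in when it is done.

Besides the shell and the picture viewer there is one more tool, called after "Call:" by a JSON object that holds its "method" and its "body". move_arm: Moves the arm, as the interface text tells. Its arguments: {"type":"object","properties":{"increments":{"type":"array"},"grip_force":{"type":"number"}},"required":["increments"]}

```bash
ls; mkdir -p pics
cat > h.py <<'E'
import numpy as np, cv2
from scipy.spatial.transform import Rotation as R
from plant import observe, vision, robot, models
def grab(n):
    o=observe(); rgb,d=vision.grab_frame(n); ci=vision.camera_info(n)
    if 'mount' in ci:
        T=np.eye(4); T[:3,:3]=R.from_quat(o['tool_rot']).as_matrix(); T[:3,3]=o['tool_pos']; T=T@np.array(ci['mount'])
    else: T=np.array(ci['world_from_camera'])
    return rgb,d,np.array(ci['camera_matrix']),np.array(ci['distortion']),T
def cloud(d,K,D,T):
    h,w=d.shape; u,v=np.meshgrid(np.arange(w),np.arange(h))
    p=cv2.undistortPoints(np.stack([u,v],-1).reshape(-1,1,2).astype(np.float32),K,D).reshape(h,w,2)
    P=np.stack([p[...,0]*d,-p[...,1]*d,-d],-1)@T[:3,:3].T+T[:3,3]
    P[d<=0]=np.nan
    return P
def save(n,rgb): cv2.imwrite('pics/'+n,cv2.cvtColor(rgb,cv2.COLOR_RGB2BGR))
E
python3 - <<'E'
from h import *
print(observe())
for n in ['top','side']:
    rgb,d,K,D,T=grab(n); save(n+'0.png',rgb); P=cloud(d,K,D,T); np.save(n+'0.npy',P)
    print(n,T.round(3).tolist(),K[0,0])
    for t in ['torch1_mid','handset_mid','pocket','mug_mid','rocker','dock']:
        for m in models.masks_of(n,t):
            q=P[m['region']]; q=q[~np.isnan(q[:,0])]
            print(t,round(m['score'],2),m['extent'],len(q), np.percentile(q,[2,50,98],axis=0).round(3).tolist() if len(q) else '')
E
```

```text
pics
{'time_s': 0.0, 'joint_pos': array([ 1.15399538e+00,  2.13376016e-01, -3.50295560e-02,  1.32348062e+00,
        3.49928790e-07,  1.57080507e+00]), 'qd': array([ 7.92370863e-04, -6.99587184e-05,  2.74872086e-04,  1.06831776e-03,
        8.67985891e-05,  8.80405276e-04]), 'tau': array([ 5.21826787e-04, -6.86165071e+01,  4.87118697e+01,  1.73841702e-02,
       -2.78662073e-04, -6.37005030e-06]), 'tool_pos': array([0.20228962, 0.45690313, 0.23081795]), 'tool_rot': array([ 2.06899494e-01,  9.78362051e-01, -5.33103760e-04, -1.12912289e-04]), 'wrist_force': array([ 0.42424148, -0.37787073, -0.62980768]), 'ft_torque': array([-0.00418441, -0.0148769 ,  0.00467733]), 'finger_force': 0.0, 'width': 0.9984732672158729}
top [[0.026, 0.982, -0.188, 0.321], [-1.0, 0.023, -0.017, 0.008], [-0.012, 0.189, 0.982, 1.19], [0.0, 0.0, 0.0, 1.0]] 422.004976371487
torch1_mid 0.53 [236.9, 147.4, 373.2, 202.6] 5731 [[0.556, -0.099, 0.008], [0.615, 0.084, 0.053], [0.656, 0.255, 0.177]]
torch1_mid 0.52 [272.7, 218.3, 289.2, 240.8] 230 [[0.443, 0.118, -0.002], [0.454, 0.13, 0.113], [0.491, 0.162, 0.153]]
hand
[... 1075 characters left out ...]
5, 0.192]]
pocket 0.78 [360.0, 274.5, 405.4, 306.5] 941 [[0.497, -0.37, 0.004], [0.526, -0.337, 0.016], [0.577, -0.292, 0.047]]
pocket 0.4 [296.2, 144.7, 384.8, 243.5] 4331 [[0.556, -0.116, 0.003], [0.62, 0.046, 0.053], [0.663, 0.239, 0.175]]
pocket 0.3 [352.9, 216.3, 372.4, 229.5] 151 [[0.592, -0.109, 0.056], [0.62, -0.093, 0.061], [0.644, -0.071, 0.067]]
mug_mid 0.81 [295.6, 144.4, 317.8, 173.9] 560 [[0.602, 0.307, 0.005], [0.627, 0.35, 0.061], [0.675, 0.417, 0.09]]
rocker 0.55 [354.6, 214.3, 374.2, 231.0] 176 [[0.591, -0.11, 0.05], [0.62, -0.092, 0.06], [0.658, -0.054, 0.067]]
dock 0.72 [297.7, 144.4, 385.1, 246.4] 4323 [[0.556, -0.116, 0.003], [0.62, 0.046, 0.053], [0.659, 0.242, 0.175]]
```

```bash
sleep 1; ls pics
```

```text
side0.png
top0.png
```

View pics/top0.png

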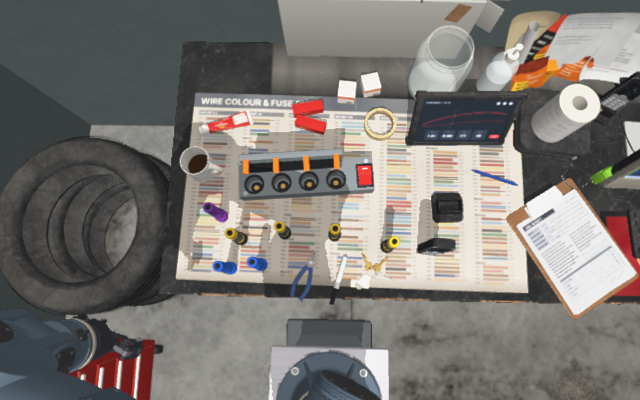

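View pics/side0.png

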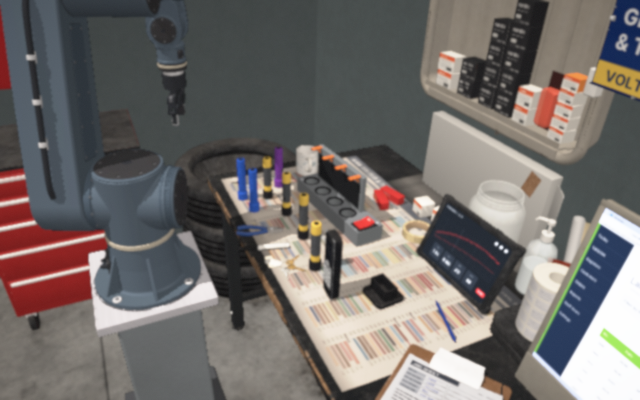

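Top view: four yellow-tailed torches at px (236,236), (283,230), (335,232), (390,243); blue/purple look-alikes at (215,211), (225,267), (257,263). The dock has four empty wells in row ~182 (cols 255–337), with the rocker at (365,175). The handset is at (436,244), the cradle at (448,206) and the mug at (196,160). The side view agrees.

Run:
```python
from h import *
for n in ['top','side']:
    P=np.load(n+'0.npy'); rgb=cv2.cvtColor(cv2.imread(f'pics/{n}0.png'),cv2.COLOR_BGR2RGB)
    hsv=cv2.cvtColor(rgb,cv2.COLOR_RGB2HSV)
    z=P[...,2]
    with np.errstate(invalid='ignore'):
        ye=(hsv[...,0]>18)&(hsv[...,0]<36)&(hsv[...,1]>120)&(z>.115)&(z<.16)&(P[...,0]<.53)&(P[...,0]>.3)
        bl=(hsv[...,0]>105)&(hsv[...,0]<160)&(hsv[...,1]>90)&(z>.1)&(z<.17)&(P[...,0]<.55)&(P[...,0]>.2)
        orr=(hsv[...,0]>4)&(hsv[...,0]<18)&(hsv[...,1]>150)&(z>.15)&(z<.19)&(P[...,0]>.53)
    for nm,m in [('ye',ye),('bl',bl),('or',orr)]:
        c,l,s,_=cv2.connectedComponentsWithStats(m.astype(np.uint8))
        for i in range(1,c):
            if s[i,4]>15:
                q=P[l==i]; zt=np.percentile(q[:,2],90); t=q[q[:,2]>zt-.012]
                print(n,nm,s[i].tolist(),zt.round(3),'topmid',((t.min(0)+t.max(0))/2).round(3)[:2],'med',np.median(t,0).round(3), t.min(0).round(3),t.max(0).round(3))
    with np.errstate(invalid='ignore'):
        roi=(P[...,0]>.53)&(P[...,0]<.68)&(P[...,1]>-.14)&(P[...,1]<.28)
        b=P[roi&(z>.047)&(z<.057)]; 
        r=cv2.minAreaRect(b[:,:2].astype(np.float32)*1000); print('block',r, cv2.boxPoints(r).round(0).tolist())
        b=P[roi&(z>.172)&(z<.185)]; r=cv2.minAreaRect(b[:,:2].astype(np.float32)*1000); print('panel',r,len(b), cv2.boxPoints(r).round(0).tolist())
        w=roi&(z<.045)&(P[...,0]<.645)&(P[...,0]>.575)
        c,l,s,_=cv2.connectedComponentsWithStats(w.astype(np.uint8))
        for i in range(1,c):
            if s[i,4]>25: q=P[l==i]; print('well',s[i],q.mean(0).round(3),np.percentile(q,[5,95],axis=0).round(3).tolist())
    for nm,x0,x1,y0,y1,zl,zh in [('hand',.36,.46,-.32,-.2,.18,.2),('cradle',.46,.6,-.39,-.26,.04,.055),('cradlebase',.46,.6,-.39,-.25,.007,.055),('mug',.58,.7,.28,.44,.08,.1)]:
        with np.errstate(invalid='ignore'):
            m=(P[...,0]>x0)&(P[...,0]<x1)&(P[...,1]>y0)&(P[...,1]<y1)&(z>zl)&(z<zh)
        if m.sum()>10:
            r=cv2.minAreaRect(P[m][:,:2].astype(np.float32)*1000); print(nm,m.sum(),np.round(r[0]),np.round(r[1]),r[2],np.median(P[m],0).round(3))
```

```text
top ye [274, 221, 12, 12, 89] 0.153 topmid [0.458 0.133] med [0.458 0.133 0.15 ] [0.446 0.121 0.141] [0.471 0.146 0.155]
top ye [330, 223, 11, 12, 81] 0.152 topmid [ 0.456 -0.007] med [ 0.454 -0.006  0.149] [ 0.442 -0.019  0.141] [0.469 0.006 0.155]
top ye [225, 228, 13, 12, 97] 0.152 topmid [0.438 0.255] med [0.437 0.253 0.149] [0.426 0.243 0.142] [0.451 0.267 0.154]
top ye [387, 236, 13, 12, 101] 0.152 topmid [ 0.427 -0.152] med [ 0.426 -0.15   0.149] [ 0.413 -0.166  0.14 ] [ 0.44  -0.139  0.155]
top bl [203, 203, 15, 13, 111] 0.15 topmid [0.501 0.314] med [0.501 0.311 0.149] [0.489 0.3   0.139] [0.513 0.327 0.154]
top bl [247, 257, 13, 11, 105] 0.152 topmid [0.368 0.196] med [0.368 0.194 0.15 ] [0.355 0.183 0.141] [0.38  0.208 0.155]
top bl [213, 261, 15, 11, 117] 0.151 topmid [0.356 0.278] med [0.356 0.276 0.149] [0.343 0.265 0.14 ] [0.368 0.292 0.154]
top or [333, 154, 7, 15, 77] 0.177 topmid [ 0.622 -0.005] med [ 0.622 -0.005  0.175] [ 0.603 -0.013  0.17 ] [0.641 0.002 0.18 ]
top or [303, 156, 6, 15, 84] 0.177 topmid [0.615 0.071] med [0.615 0.07  0.175] [0.596 0.064 0.171] [0.
[... 3165 characters left out ...]
0.609, 0.242, 0.045]]
well [317 189  13   6  51] [0.603 0.159 0.037] [[0.586, 0.148, 0.027], [0.615, 0.166, 0.044]]
well [329 199  13   6  54] [0.609 0.084 0.036] [[0.594, 0.072, 0.027], [0.621, 0.091, 0.044]]
well [341 210  14   7  67] [0.616 0.007 0.036] [[0.6, -0.005, 0.023], [0.629, 0.014, 0.044]]
well [340 221  39  31 527] [ 0.599 -0.104  0.017] [[0.576, -0.135, -0.002], [0.639, -0.05, 0.042]]
hand 187 [ 419. -270.] [60. 27.] 87.05004119873047 [ 0.416 -0.277  0.189]
cradle 157 [ 540. -327.] [44. 73.] 3.402153253555298 [ 0.541 -0.33   0.045]
cradlebase 905 [ 538. -327.] [86. 89.] 5.8248443603515625 [ 0.527 -0.334  0.019]
mug 109 [641. 371.] [83. 96.] 20.87851333618164 [0.633 0.359 0.085]
```

```bash
cat > plan.py <<'E'
import sys; from h import *
YAW=np.deg2rad(5.0)
def rot(yaw=YAW,tilt=0.):
    """tool down, y along dock-like y at yaw; tilt (deg): the gripper's rear leans toward -x"""
    c,s=np.cos(yaw),np.sin(yaw); M=np.array([[-c,-s,0],[-s,c,0],[0,0,-1.]]).T
    return R.from_rotvec(-np.deg2rad(tilt)*np.array([-s,c,0]))*R.from_matrix(M)
def plan(wps,step=30.,ang=6.,settle=1):
    """wps: (pos, Rotation, opening mm, holdrows, stepmm)"""
    o=observe(); p=np.array(o['tool_pos']); r=R.from_quat(o['tool_rot'])
    for w in wps:
        tp,tr,op=w[0],w[1],w[2]; hold=w[3] if len(w)>3 else 0; st=w[4] if len(w)>4 else step
        tp=np.array(tp,float)
        d=np.linalg.norm(tp-p)*1000; a=np.rad2deg((r.inv()*tr).magnitude())
        n=max(1,int(np.ceil(max(d/st,a/ang)))); p0,r0=p.copy(),r; rv=(r0.inv()*tr).as_rotvec()
        seq=[i/n for i in range(1,n+1)]+[1.]*hold
        while seq:
            ch,seq=seq[:5],seq[5:]; rows=[]
            for f in ch:
                q=p0+(tp-p0)*f; rr=r0*R.from_rotvec(rv*f)
                rows.append([op]+(r.inv().apply(q-p)/.3).round(3).tolist()+((r.inv()*rr).as_rotvec()/np.deg2rad(60)).round(3).tolist())
            print([[float(x)+0. for x in y] for y in rows])
            l=np.array(rows[-1]); p=p+r.apply(l[1:4]*.3); r=r*R.from_rotvec(l[4:]*np.deg2rad(60))
    print('end',p.round(4))
E
python3 - <<'E'
from plan import *
ci=vision.camera_info('wrist'); print(np.array(ci['mount']).round(3).tolist(),np.array(ci['camera_matrix']).round(1).tolist(),ci['distortion'])
plan([([.30,.36,.36],rot(),85),([.46,.07,.40],rot(),85,1)])
E
```

```text
[[-0.0, 0.945, 0.328, 0.084], [1.0, -0.0, 0.0, 0.0], [0.0, 0.328, -0.945, -0.142], [0.0, 0.0, 0.0, 1.0]] [[289.3, 0.0, 319.2], [0.0, 289.3, 201.2], [0.0, 0.0, 1.0]] [0.00276352 0.         0.         0.         0.        ]
[[85.0, -0.061, -0.023, -0.061, 0.0, 0.0, -0.069], [85.0, -0.122, -0.047, -0.123, 0.0, 0.0, -0.138], [85.0, -0.184, -0.07, -0.184, 0.0, 0.0, -0.206], [85.0, -0.245, -0.094, -0.245, 0.0, 0.0, -0.275], [85.0, -0.306, -0.117, -0.306, 0.0, 0.0, -0.344]]
[[85.0, -0.049, -0.044, -0.062, 0.0, 0.0, -0.069], [85.0, -0.098, -0.088, -0.123, 0.0, 0.0, -0.137]]
[[85.0, -0.037, -0.084, -0.011, 0.0, 0.0, 0.0], [85.0, -0.075, -0.168, -0.022, 0.0, 0.0, 0.0], [85.0, -0.112, -0.252, -0.033, 0.0, 0.0, 0.0], [85.0, -0.149, -0.336, -0.044, 0.0, 0.0, 0.0], [85.0, -0.186, -0.42, -0.056, 0.0, 0.0, 0.0]]
[[85.0, -0.038, -0.084, -0.011, 0.0, 0.0, 0.0], [85.0, -0.075, -0.169, -0.022, 0.0, 0.0, 0.0], [85.0, -0.112, -0.253, -0.033, 0.0, 0.0, 0.0], [85.0, -0.15, -0.337, -0.044, 0.0, 0.0, 0.0], [85.0, -0.187, -0.421, -0.055, 0.0, 0.0, 0.0]]
[[85.0, -0.037, -0.084, -0.011, 0.0, 0.0, 0.0], [85.0, -0.074, -0.168, -0.022, 0.0, 0.0, 0.0], [85.0, -0.074, -0.168, -0.022, 0.0, 0.0, 0.0]]
end [0.4599 0.07   0.3999]
```

Call:
{"method": "move_arm", "body": {"increments": [[[85.0,-0.061,-0.023,-0.061,0.0,0.0,-0.069],[85.0,-0.122,-0.047,-0.123,0.0,0.0,-0.138],[85.0,-0.184,-0.07,-0.184,0.0,0.0,-0.206],[85.0,-0.245,-0.094,-0.245,0.0,0.0,-0.275],[85.0,-0.306,-0.117,-0.306,0.0,0.0,-0.344]]]}}

```text
time_s: 1.12
tool_pos: [0.2726, 0.3871, 0.3241]
tool_rot: [0.026, 1.0, 0.0, 0.0]
wrist_force: [0.1, -0.6, -0.2]
width: 0.992
finger_force: 0.0
```

Call:
{"method": "move_arm", "body": {"increments": [[[85.0,-0.049,-0.044,-0.062,0.0,0.0,-0.069],[85.0,-0.098,-0.088,-0.123,0.0,0.0,-0.137]]]}}

```text
time_s: 1.28
tool_pos: [0.3005, 0.3591, 0.3611]
tool_rot: [-0.045, 0.999, 0.0, 0.0]
wrist_force: [-0.5, 0.1, 0.7]
width: 0.991
finger_force: 0.0
```

Call:
{"method": "move_arm", "body": {"increments": [[[85.0,-0.037,-0.084,-0.011,0.0,0.0,0.0],[85.0,-0.075,-0.168,-0.022,0.0,0.0,0.0],[85.0,-0.112,-0.252,-0.033,0.0,0.0,0.0],[85.0,-0.149,-0.336,-0.044,0.0,0.0,0.0],[85.0,-0.186,-0.42,-0.056,0.0,0.0,0.0]]]}}

```text
time_s: 1.7
tool_pos: [0.3669, 0.238, 0.377]
tool_rot: [-0.044, 0.999, 0.0, 0.0]
wrist_force: [0.4, 0.6, 0.6]
width: 0.997
finger_force: 0.0
```

Call:
{"method": "move_arm", "body": {"increments": [[[85.0,-0.038,-0.084,-0.011,0.0,0.0,0.0],[85.0,-0.075,-0.169,-0.022,0.0,0.0,0.0],[85.0,-0.112,-0.253,-0.033,0.0,0.0,0.0],[85.0,-0.15,-0.337,-0.044,0.0,0.0,0.0],[85.0,-0.187,-0.421,-0.055,0.0,0.0,0.0]]]}}

```text
time_s: 2.12
tool_pos: [0.4338, 0.1169, 0.3936]
tool_rot: [-0.043, 0.999, 0.0, 0.0]
wrist_force: [0.7, 0.9, -0.3]
width: 0.996
finger_force: 0.0
```

Call:
{"method": "move_arm", "body": {"increments": [[[85.0,-0.037,-0.084,-0.011,0.0,0.0,0.0],[85.0,-0.074,-0.168,-0.022,0.0,0.0,0.0],[85.0,-0.074,-0.168,-0.022,0.0,0.0,0.0]]]}}

```text
time_s: 2.37
tool_pos: [0.4614, 0.0667, 0.3999]
tool_rot: [-0.042, 0.999, -0.001, 0.0]
wrist_force: [0.6, 0.2, -0.3]
width: 0.996
finger_force: 0.0
```

```bash
cat > meas.py <<'E'
from h import *
def meas(tag,roi2=True):
    rgb,d,K,D,T=grab('wrist'); save(f'w{tag}.png',rgb); P=cloud(d,K,D,T); np.save(f'w{tag}.npy',P)
    hsv=cv2.cvtColor(rgb,cv2.COLOR_RGB2HSV); z=P[...,2]; np.seterr(invalid='ignore')
    ye=(hsv[...,0]>18)&(hsv[...,0]<36)&(hsv[...,1]>110)&(z>.11)&(z<.175)&(P[...,0]<.65)&(P[...,0]>.3)
    orr=(hsv[...,0]>4)&(hsv[...,0]<18)&(hsv[...,1]>150)&(z>.15)&(z<.19)&(P[...,0]>.53)
    for nm,m in [('ye',ye),('or',orr)]:
        c,l,s,_=cv2.connectedComponentsWithStats(m.astype(np.uint8))
        for i in range(1,c):
            if s[i,4]>40:
                q=P[l==i]; zt=np.percentile(q[:,2],95); t=q[q[:,2]>zt-.006]; lo,hi=np.percentile(t,[1,99],axis=0)
                (cx,cy),(a,b),an=cv2.minAreaRect(t[:,:2].astype(np.float32)*1000)
                print(nm,s[i].tolist(),'ztop',zt.round(4),'mid',((lo+hi)/2).round(4)[:2],'rect',np.round([cx,cy,a,b,an],1))
    return rgb,P,hsv
E
python3 - <<'E'
from meas import *
rgb,P,hsv=meas('1'); z=P[...,2]
for t in ['handset_mid','pocket','rocker','mug_mid']:
    for m in models.masks_of('wrist',t)[:2]:
        q=P[m['region']]; q=q[~np.isnan(q[:,0])]; print(t,round(m['score'],2),m['extent'],np.percentile(q,[2,50,98],axis=0).round(3).tolist())
roi=(P[...,0]>.53)&(P[...,0]<.69)&(P[...,1]>-.14)&(P[...,1]<.29)
for zl,zh in [(.047,.056),(.172,.185)]:
    b=P[roi&(z>zl)&(z<zh)]; print('rect',cv2.boxPoints(cv2.minAreaRect(b[:,:2].astype(np.float32)*1000)).round(1).tolist(),len(b))
for nm,x0,x1,y0,y1,zl,zh in [('hand',.36,.46,-.32,-.2,.185,.2),('cradle',.46,.6,-.39,-.26,.04,.055),('cradlebase',.46,.6,-.39,-.25,.007,.055)]:
    m=(P[...,0]>x0)&(P[...,0]<x1)&(P[...,1]>y0)&(P[...,1]<y1)&(z>zl)&(z<zh)
    if m.sum()>10:
        r=cv2.minAreaRect(P[m][:,:2].astype(np.float32)*1000); print(nm,m.sum(),np.round(r[0]),np.round(r[1]),r[2])
E
```

```text
ye [146, 115, 31, 22, 453] ztop 0.1513 mid [ 0.4274 -0.1522] rect [ 427.4 -152.2   27.    25.6   30.2]
ye [257, 144, 23, 23, 301] ztop 0.151 mid [ 0.4561 -0.0065] rect [455.8  -6.6  25.4  26.3   3.5]
ye [440, 148, 28, 23, 392] ztop 0.1507 mid [0.4392 0.2545] rect [439.3 254.5  25.2  25.6  23.4]
ye [355, 155, 22, 22, 297] ztop 0.1511 mid [0.4587 0.1326] rect [458.8 132.5  24.9  24.7   7.2]
or [256, 260, 11, 24, 220] ztop 0.176 mid [ 0.6222 -0.0061] rect [622.2  -6.2  39.   14.3   2.8]
or [308, 260, 10, 24, 220] ztop 0.176 mid [0.6156 0.0688] rect [615.6  69.4  39.   13.3   4. ]
or [359, 260, 11, 24, 224] ztop 0.176 mid [0.6091 0.1445] rect [609.3 145.2  38.4  13.9   4.2]
handset_mid 0.77 [13.6, 98.9, 149.8, 126.8] [[0.405, -0.285, 0.019], [0.418, -0.242, 0.157], [0.435, -0.237, 0.193]]
handset_mid 0.7 [215.2, 198.5, 421.6, 294.3] [[0.555, -0.098, 0.007], [0.621, 0.085, 0.054], [0.656, 0.252, 0.175]]
pocket 0.74 [74.6, 151.4, 136.2, 198.0] [[0.501, -0.364, 0.002], [0.539, -0.323, 0.013], [0.582, -0.284, 0.046]]
rocker 0.59 [220.8, 223.2, 239.7, 244.6] [[0.593, -0.104, 0.057], [0.618, -0.086, 0.062], [0.643, -0.069, 0.068]]
rocker 0.27 [213.5, 202.0, 424.1, 297.4] [[0.556, -0.098, 0.008], [0.621, 0.084, 0.054], [0.654, 0.251, 0.175]]
mug_mid 0.64 [442.9, 232.2, 505.4, 287.1] [[0.603, 0.314, 0.003], [0.638, 0.378, 0.061], [0.68, 0.417, 0.091]]
rect [[548.9000244140625, 260.3999938964844], [581.5, -115.0], [673.5999755859375, -107.0], [641.0, 268.3999938964844]] 5301
rect [[583.2999877929688, 225.10000610351562], [603.9000244140625, -24.600000381469727], [657.9000244140625, -20.100000381469727], [637.2000122070312, 229.5]] 2132
hand 1047 [ 420. -265.] [57. 27.] 84.58316802978516
cradle 326 [ 543. -326.] [39. 69.] 3.7569236755371094
cradlebase 2240 [ 542. -326.] [86. 86.] 4.961867332458496
```

View pics/w1.png

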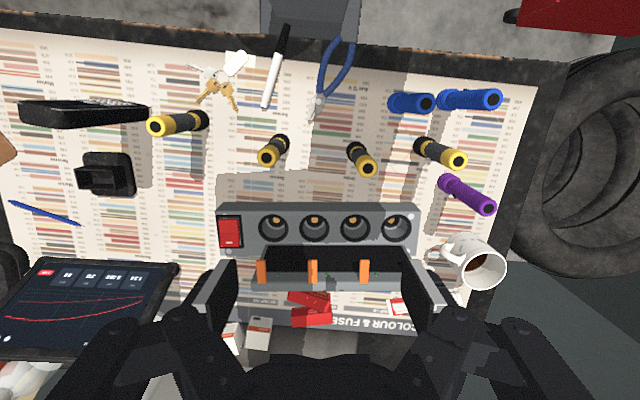

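Wrist view: torches at (177,124), (273,150), (362,159), (441,152). The wells are all empty at row 228, with the noses below them in the picture. Wrist and top agree to about 1 mm; I'll fit the well rims directly.

Run:
```python
from plan import *
np.seterr(invalid='ignore')
for n in ['wrist','top']:
    rgb,d,K,D,T=grab(n); P=cloud(d,K,D,T); C=T[:3,3]
    Q=C+(P-C)*((.052-C[2])/(P[...,2]-C[2]))[...,None]
    e=np.array([.9963,.0863]); f=np.array([-.0863,.9963]); c0=np.array([.6113,.0767])
    X=(Q[...,:2]-c0)@e; Y=(Q[...,:2]-c0)@f
    for y in [-.0837,-.0077,.0683,.1443]:
        m=(abs(X+.01)<.026)&(abs(Y-y)<.03)&(P[...,2]<.048)
        q=np.stack([X[m],Y[m]],-1)*1000
        (cx,cy),r=cv2.minEnclosingCircle(q.astype(np.float32)); mean=q.mean(0)
        lo,hi=np.percentile(q,[1,99],axis=0)
        print(n,m.sum(),np.round([cx,cy,r],1),mean.round(1),lo.round(1),hi.round(1))
```

```text
wrist 375 [-12.3 -82.7  21.4] [-12.5 -82.7] [ -32.9 -102.4] [  7.7 -63. ]
wrist 374 [-12.   -7.1  21.4] [-12.   -7.2] [-31.  -26.7] [ 7.6 12.4]
wrist 371 [-11.6  68.4  21.1] [-11.9  68.4] [-31.1  47.8] [ 7.5 88.4]
wrist 374 [-11.2 144.   21.4] [-11.6 144. ] [-31.2 124. ] [  7.4 164.1]
top 45 [ -7.5 -99.6  23.3] [-12.3 -97.5] [ -28.9 -107.1] [ 10.3 -92.1]<stdin>:11: RuntimeWarning: Mean of empty slice.
Traceback (most recent call last):
IndexError: index -1 is out of bounds for axis 0 with size 0
```

```bash
cat >> plan.py <<'E'
YAW=np.deg2rad(4.9); E=np.array([np.cos(YAW),np.sin(YAW),0])
W={4:[.607,-.0075,.01],3:[.6005,.0682,.01],2:[.594,.1438,.01],1:[.5876,.2192,.01]}
TO={4:[.4274,-.1522],3:[.4559,-.0065],2:[.4588,.1325],1:[.4393,.2545]}
def lens(w,x0,H,tilt,hT,yo=0):
    t=np.deg2rad(tilt); u=-np.sin(t)*E+np.array([0,0,np.cos(t)])
    return np.array(W[w])+x0*E/1000+np.array([0,0,H/1000])+hT*u, rot(YAW,tilt)
def pick(k,op0=60):
    x,y=TO[k]; r=rot(YAW)
    plan([([x,y,.27],r,op0,1),([x,y,.103],r,op0,1),([x,y,.103],r,20,5)])
def dockin(w,hT,op=20):
    o=observe(); p=o['tool_pos']; L=lambda *a: lens(w,*a,hT)
    plan([(np.array([p[0],p[1],.28]),rot(YAW),op,0),(*L(-55,150,11),op,0),(*L(-25,100,11),op,1),(*L(-3,60,11),op,1,15),(*L(0,35,11),op,0,8),(*L(2.5,4.5,11),op,2,8)])
def straight(w,hT,op=20):
    p,r=lens(w,0,.5,0,hT)
    o=observe(); p0=np.array(o['tool_pos'])
    plan([(p,r,op,2,5),],ang=1.5)
E
python3 -c "
from plan import *
pick(3)"
```

```text
[[60.0, 0.006, -0.043, 0.072, 0.0, 0.0, 0.0], [60.0, 0.012, -0.085, 0.144, 0.0, 0.0, 0.001], [60.0, 0.017, -0.128, 0.217, 0.0, 0.0, 0.001], [60.0, 0.023, -0.17, 0.289, 0.0, 0.0, 0.002], [60.0, 0.029, -0.213, 0.361, 0.0, 0.0, 0.002]]
[[60.0, 0.006, -0.042, 0.072, 0.0, 0.0, 0.001], [60.0, 0.006, -0.042, 0.072, 0.0, 0.0, 0.001]]
[[60.0, 0.0, 0.0, 0.093, 0.0, 0.0, 0.0], [60.0, 0.0, 0.0, 0.186, 0.0, 0.0, 0.0], [60.0, 0.0, 0.0, 0.279, 0.0, 0.0, 0.0], [60.0, 0.0, 0.0, 0.371, 0.0, 0.0, 0.0], [60.0, 0.0, 0.0, 0.464, 0.0, 0.0, 0.0]]
[[60.0, 0.0, -0.001, 0.093, 0.0, 0.0, 0.0], [60.0, 0.0, -0.001, 0.093, 0.0, 0.0, 0.0]]
[[20.0, 0.0, 0.0, 0.0, 0.0, 0.0, 0.0], [20.0, 0.0, 0.0, 0.0, 0.0, 0.0, 0.0], [20.0, 0.0, 0.0, 0.0, 0.0, 0.0, 0.0], [20.0, 0.0, 0.0, 0.0, 0.0, 0.0, 0.0], [20.0, 0.0, 0.0, 0.0, 0.0, 0.0, 0.0]]
[[20.0, 0.0, 0.0, 0.0, 0.0, 0.0, 0.0]]
end [ 0.4559 -0.0067  0.103 ]
```

Call:
{"method": "move_arm", "body": {"increments": [[[60.0,0.006,-0.043,0.072,0.0,0.0,0.0],[60.0,0.012,-0.085,0.144,0.0,0.0,0.001],[60.0,0.017,-0.128,0.217,0.0,0.0,0.001],[60.0,0.023,-0.17,0.289,0.0,0.0,0.002],[60.0,0.029,-0.213,0.361,0.0,0.0,0.002]]], "grip_force": 45}}

```text
time_s: 3.13
tool_pos: [0.4563, 0.0057, 0.2907]
tool_rot: [-0.043, 0.999, 0.0, 0.0]
wrist_force: [1.2, 0.1, -0.1]
width: 0.701
finger_force: 0.0
```

Call:
{"method": "move_arm", "body": {"increments": [[[60.0,0.006,-0.042,0.072,0.0,0.0,0.001],[60.0,0.006,-0.042,0.072,0.0,0.0,0.001]]]}}

```text
time_s: 3.3
tool_pos: [0.4541, -0.008, 0.2667]
tool_rot: [-0.042, 0.999, -0.0, -0.002]
wrist_force: [-0.9, 0.7, -0.5]
width: 0.705
finger_force: 0.0
```

Call:
{"method": "move_arm", "body": {"increments": [[[60.0,0.0,0.0,0.093,0.0,0.0,0.0],[60.0,0.0,0.0,0.186,0.0,0.0,0.0],[60.0,0.0,0.0,0.279,0.0,0.0,0.0],[60.0,0.0,0.0,0.371,0.0,0.0,0.0],[60.0,0.0,0.0,0.464,0.0,0.0,0.0]]]}}

```text
time_s: 3.72
tool_pos: [0.4565, -0.0062, 0.1307]
tool_rot: [-0.042, 0.999, 0.0, 0.001]
wrist_force: [0.3, -1.3, 0.3]
width: 0.701
finger_force: 0.0
```

Call:
{"method": "move_arm", "body": {"increments": [[[60.0,0.0,-0.001,0.093,0.0,0.0,0.0],[60.0,0.0,-0.001,0.093,0.0,0.0,0.0]]]}}

```text
time_s: 3.88
tool_pos: [0.4538, -0.0065, 0.0997]
tool_rot: [-0.042, 0.999, 0.0, -0.003]
wrist_force: [-1.2, 0.5, -1.8]
width: 0.705
finger_force: 0.0
```

Call:
{"method": "move_arm", "body": {"increments": [[[20,0,0,0,0,0,0],[20,0,0,0,0,0,0],[20,0,0,0,0,0,0],[20,0,0,0,0,0,0],[20,0,0,0,0,0,0]]]}}

```text
time_s: 4.3
tool_pos: [0.4575, -0.0071, 0.1051]
tool_rot: [-0.042, 0.999, 0.0, 0.002]
wrist_force: [-0.8, 1.4, 6.5]
width: 0.317
finger_force: 43.9
```

Call:
{"method": "move_arm", "body": {"increments": [[[20,0,0,0,0,0,0],[20,0,0,0,0,0,0]]]}}

```text
time_s: 4.47
tool_pos: [0.4575, -0.0072, 0.1051]
tool_rot: [-0.042, 0.999, 0.0, 0.002]
wrist_force: [-0.4, 1.6, 6.5]
width: 0.316
finger_force: 43.9
```

```bash
python3 -c "
from plan import *
o=observe();print(o['tool_pos'],o['finger_force'])
dockin(3,o['tool_pos'][2])"
```

```text
[ 0.45750081 -0.0071656   0.10510953] 43.85627746582031
[[20.0, 0.0, 0.0, -0.097, 0.0, 0.001, 0.0], [20.0, -0.001, 0.0, -0.194, 0.0, 0.001, -0.001], [20.0, -0.001, 0.0, -0.291, 0.0, 0.002, -0.001], [20.0, -0.001, 0.0, -0.389, 0.0, 0.002, -0.001], [20.0, -0.002, 0.0, -0.486, 0.0, 0.003, -0.001]]
[[20.0, 0.0, 0.0, -0.097, 0.0, 0.0, -0.001]]
[[20.0, -0.061, 0.052, 0.014, 0.0, -0.046, 0.0], [20.0, -0.123, 0.105, 0.028, 0.0, -0.092, 0.0], [20.0, -0.184, 0.157, 0.042, 0.0, -0.137, 0.0], [20.0, -0.246, 0.21, 0.056, 0.0, -0.183, 0.0]]
[[20.0, -0.033, 0.0, 0.091, 0.0, 0.0, 0.0], [20.0, -0.066, -0.001, 0.183, 0.0, 0.0, 0.0], [20.0, -0.066, -0.001, 0.183, 0.0, 0.0, 0.0]]
[[20.0, -0.012, 0.0, 0.036, 0.0, 0.0, 0.0], [20.0, -0.023, 0.0, 0.072, 0.0, 0.0, 0.0], [20.0, -0.035, 0.0, 0.109, 0.0, 0.0, 0.0], [20.0, -0.047, 0.0, 0.145, 0.0, 0.0, 0.0], [20.0, -0.047, 0.0, 0.145, 0.0, 0.0, 0.0]]
[[20.0, 0.002, 0.0, 0.021, 0.0, 0.0, 0.0], [20.0, 0.003, 0.0, 0.042, 0.0, 0.0, 0.0], [20.0, 0.005, 0.0, 0.063, 0.0, 0.0, 0.0], [20.0, 0.006, 0.0, 0.083, 0.0, 0.0, 0.0]]
[[20.0, 0.003, 0.0, 0.025, 0.0, 0.0, 0.0], [20.0, 0.006, 0.0, 0.051, 0.0, 0.0, 0.0], [20.0, 0.009, 0.0, 0.076, 0.0, 0.0, 0.0], [20.0, 0.011, 0.0, 0.102, 0.0, 0.0, 0.0], [20.0, 0.011, 0.0, 0.102, 0.0, 0.0, 0.0]]
[[20.0, 0.0, 0.0, 0.0, 0.0, 0.0, 0.0]]
end [0.5832 0.0666 0.1177]
```

Call:
{"method": "move_arm", "body": {"increments": [[[20.0,0.0,0.0,-0.097,0.0,0.001,0.0],[20.0,-0.001,0.0,-0.194,0.0,0.001,-0.001],[20.0,-0.001,0.0,-0.291,0.0,0.002,-0.001],[20.0,-0.001,0.0,-0.389,0.0,0.002,-0.001],[20.0,-0.002,0.0,-0.486,0.0,0.003,-0.001]]]}}

```text
time_s: 4.88
tool_pos: [0.4567, -0.0073, 0.2521]
tool_rot: [-0.042, 0.999, -0.0, -0.0]
wrist_force: [0.3, -0.4, -1.6]
width: 0.316
finger_force: 44.6
```

Call:
{"method": "move_arm", "body": {"increments": [[[20.0,0.0,0.0,-0.097,0.0,0.0,-0.001]]]}}

```text
time_s: 4.97
tool_pos: [0.4567, -0.0073, 0.2811]
tool_rot: [-0.043, 0.999, -0.0, -0.0]
wrist_force: [1.5, 1.2, -1.0]
width: 0.322
finger_force: 44.6
```

Call:
{"method": "move_arm", "body": {"increments": [[[20.0,-0.061,0.052,0.014,0.0,-0.046,0.0],[20.0,-0.123,0.105,0.028,0.0,-0.092,0.0],[20.0,-0.184,0.157,0.042,0.0,-0.137,0.0],[20.0,-0.246,0.21,0.056,0.0,-0.183,0.0]]]}}

```text
time_s: 5.3
tool_pos: [0.526, 0.0627, 0.2629]
tool_rot: [-0.043, 0.994, 0.004, 0.097]
wrist_force: [-0.5, -0.1, -1.9]
width: 0.316
finger_force: 44.8
```

Call:
{"method": "move_arm", "body": {"increments": [[[20,0,0,0,0,0,0],[20,0,0,0,0,0,0],[20,0,0,0,0,0,0],[20,0,0,0,0,0,0],[20,0,0,0,0,0,0]]]}}

```text
time_s: 5.72
tool_pos: [0.5248, 0.0612, 0.2613]
tool_rot: [-0.042, 0.995, 0.004, 0.094]
wrist_force: [1.0, 0.5, -1.5]
width: 0.317
finger_force: 44.8
```

```bash
cat >> plan.py <<'E'
def into(w,hT,op=20):
    L=lambda *a: lens(w,*a,hT)
    plan([(*L(-25,100,11),op,1),(*L(-3,60,11),op,2,15)]); print('--');
    plan([(*L(-3,60,11),op,4,15)])
E
python3 - <<'E'
from plan import *
o=observe();print(o['tool_pos'],o['finger_force'],o['wrist_force'],o['width']); print(lens(3,-55,150,11,.105)[0],np.rad2deg((R.from_quat(o['tool_rot']).inv()*rot(YAW,11)).as_rotvec()))
rgb,*_=grab('wrist'); save('g1.png',rgb)
into(3,.105)
E
```

```text
[0.52484128 0.06119621 0.26133281] 44.802566170692444 [ 0.95308964  0.49016471 -1.49878746] 0.316738710392545
[0.52573929 0.06179075 0.26307085] [-0.00786382 -0.1906636  -0.02198483]
[[20.0, -0.036, 0.001, 0.088, 0.0, -0.002, 0.0], [20.0, -0.071, 0.002, 0.177, 0.0, -0.003, 0.0], [20.0, -0.071, 0.002, 0.177, 0.0, -0.003, 0.0]]
[[20.0, -0.012, 0.0, 0.036, 0.0, 0.0, 0.0], [20.0, -0.024, 0.0, 0.072, 0.0, 0.0, 0.0], [20.0, -0.035, 0.0, 0.108, 0.0, 0.0, 0.0], [20.0, -0.047, 0.0, 0.145, 0.0, 0.0, 0.0], [20.0, -0.047, 0.0, 0.145, 0.0, 0.0, 0.0]]
[[20.0, 0.0, 0.0, 0.0, 0.0, 0.0, 0.0]]
end [0.5776 0.0663 0.1729]
--
[[20.0, -0.017, 0.0, 0.046, 0.0, 0.0, 0.0], [20.0, -0.034, 0.0, 0.092, 0.0, -0.001, 0.0], [20.0, -0.051, 0.001, 0.138, 0.0, -0.001, 0.0], [20.0, -0.068, 0.001, 0.184, 0.0, -0.002, 0.0], [20.0, -0.085, 0.001, 0.23, 0.0, -0.002, 0.0]]
[[20.0, -0.016, 0.0, 0.046, 0.0, -0.001, 0.0], [20.0, -0.033, 0.001, 0.092, 0.0, -0.001, 0.0], [20.0, -0.033, 0.001, 0.092, 0.0, -0.001, 0.0], [20.0, -0.033, 0.001, 0.092, 0.0, -0.001, 0.0], [20.0, -0.033, 0.001, 0.092, 0.0, -0.001, 0.0]]
[[20.0, 0.0, 0.0, 0.0, 0.0, 0.0, 0.0]]
end [0.5775 0.0663 0.1729]
```

View pics/g1.png

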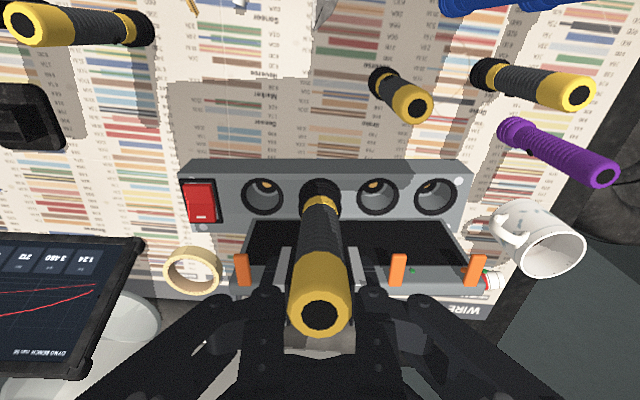

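The torch is held in line between the pads, aimed at the second well from the rocker (320,190). Continuing.

Call:
{"method": "move_arm", "body": {"increments": [[[20.0,-0.036,0.001,0.088,0.0,-0.002,0.0],[20.0,-0.071,0.002,0.177,0.0,-0.003,0.0],[20.0,-0.071,0.002,0.177,0.0,-0.003,0.0]]]}}

```text
time_s: 6.02
tool_pos: [0.5554, 0.0645, 0.2083]
tool_rot: [-0.042, 0.995, 0.004, 0.093]
wrist_force: [-1.2, 0.1, -3.6]
width: 0.315
finger_force: 44.8
```

Call:
{"method": "move_arm", "body": {"increments": [[[20.0,-0.012,0.0,0.036,0.0,0.0,0.0],[20.0,-0.024,0.0,0.072,0.0,0.0,0.0],[20.0,-0.035,0.0,0.108,0.0,0.0,0.0],[20.0,-0.047,0.0,0.145,0.0,0.0,0.0],[20.0,-0.047,0.0,0.145,0.0,0.0,0.0]]]}}

```text
time_s: 6.43
tool_pos: [0.5775, 0.0668, 0.1704]
tool_rot: [-0.043, 0.995, 0.004, 0.095]
wrist_force: [-0.5, -0.6, -2.6]
width: 0.312
finger_force: 44.8
```

Call:
{"method": "move_arm", "body": {"increments": [[[20,0,0,0,0,0,0],[20,0,0,0,0,0,0],[20,0,0,0,0,0,0]]]}}

```text
time_s: 6.68
tool_pos: [0.5777, 0.0669, 0.1732]
tool_rot: [-0.043, 0.994, 0.004, 0.096]
wrist_force: [0.3, -0.4, -2.2]
width: 0.319
finger_force: 44.8
```

```bash
cat >> plan.py <<'E'
def down(w,hT,op=20):
    L=lambda *a: lens(w,*a,hT)
    plan([(*L(0,35,11),op,0,8),(*L(2.5,4.5,11),op,3,8)])
E
python3 - <<'E'
from plan import *
o=observe();print(o['tool_pos'],lens(3,-3,60,11,.105)[0],o['wrist_force'])
rgb,d,K,D,T=grab('wrist'); P=cloud(d,K,D,T); np.seterr(invalid='ignore')
# torch axis from barrel points in tool frame
Q=(P-o['tool_pos'])@R.from_quat(o['tool_rot']).as_matrix()
for a,b in [(-.06,-.03),(.0,.02),(.02,.04),(.04,.06),(.06,.075),(.08,.1)]:
    m=(abs(Q[...,0])<.03)&(abs(Q[...,1])<.02)&(Q[...,2]>a)&(Q[...,2]<b); q=Q[m]
    if len(q)>20: print(a,len(q),'x max',np.percentile(q[:,0],98).round(4),'y',((np.percentile(q[:,1],1)+np.percentile(q[:,1],99))/2).round(4),(np.percentile(q[:,1],99)-np.percentile(q[:,1],1)).round(4))
down(3,.105)
E
```

```text
[0.57770591 0.06689942 0.17324577] [0.57754924 0.06623243 0.17307085] [ 0.3419931  -0.41679531 -2.20620735]
-0.06 5551 x max 0.0141 y 0.0 0.0389
0.0 604 x max 0.0144 y 0.0004 0.0259
0.02 473 x max 0.0144 y 0.0005 0.0257
0.04 343 x max 0.0145 y 0.0006 0.0256
0.06 301 x max 0.0158 y 0.0002 0.0296
0.08 244 x max 0.0185 y 0.0 0.0332
[[20.0, 0.002, -0.001, 0.021, 0.0, 0.0, 0.0], [20.0, 0.004, -0.001, 0.042, 0.0, 0.0, 0.0], [20.0, 0.005, -0.002, 0.063, 0.0, 0.0, 0.0], [20.0, 0.007, -0.002, 0.084, 0.0, 0.001, 0.0]]
[[20.0, 0.003, 0.0, 0.025, 0.0, 0.0, 0.0], [20.0, 0.006, 0.0, 0.051, 0.0, 0.0, 0.0], [20.0, 0.008, 0.0, 0.076, 0.0, 0.0, 0.0], [20.0, 0.011, 0.0, 0.102, 0.0, 0.0, 0.0], [20.0, 0.011, 0.0, 0.102, 0.0, 0.0, 0.0]]
[[20.0, 0.0, 0.0, 0.0, 0.0, 0.0, 0.0], [20.0, 0.0, 0.0, 0.0, 0.0, 0.0, 0.0]]
end [0.5831 0.0668 0.1175]
```

Call:
{"method": "move_arm", "body": {"increments": [[[20.0,0.002,-0.001,0.021,0.0,0.0,0.0],[20.0,0.004,-0.001,0.042,0.0,0.0,0.0],[20.0,0.005,-0.002,0.063,0.0,0.0,0.0],[20.0,0.007,-0.002,0.084,0.0,0.001,0.0]]]}}

```text
time_s: 7.07
tool_pos: [0.5802, 0.0664, 0.1465]
tool_rot: [-0.043, 0.995, 0.004, 0.095]
wrist_force: [0.8, 0.3, -0.9]
width: 0.316
finger_force: 44.8
```

Call:
{"method": "move_arm", "body": {"increments": [[[20.0,0.003,0.0,0.025,0.0,0.0,0.0],[20.0,0.006,0.0,0.051,0.0,0.0,0.0],[20.0,0.008,0.0,0.076,0.0,0.0,0.0],[20.0,0.011,0.0,0.102,0.0,0.0,0.0],[20.0,0.011,0.0,0.102,0.0,0.0,0.0]]]}}

```text
time_s: 7.48
tool_pos: [0.5832, 0.0669, 0.1159]
tool_rot: [-0.043, 0.995, 0.004, 0.095]
wrist_force: [0.4, 0.3, 0.4]
width: 0.32
finger_force: 45.1
```

Call:
{"method": "move_arm", "body": {"increments": [[[20,0,0,0,0,0,0],[20,0,0,0,0,0,0]]]}}

```text
time_s: 7.65
tool_pos: [0.5827, 0.0667, 0.1163]
tool_rot: [-0.043, 0.995, 0.004, 0.095]
wrist_force: [-0.5, 0.5, -2.0]
width: 0.317
finger_force: 45.2
```

Run:
```python
from plan import *
o=observe();print(o['tool_pos'],lens(3,2.5,4.5,11,.105)[0],o['wrist_force'])
straight(3,.105)
```

```text
[0.58269174 0.06666132 0.11633724] [0.58302914 0.06670222 0.11757085] [-0.52224495  0.4746838  -2.00594032]
[[20.0, -0.007, 0.0, 0.002, 0.0, 0.023, 0.0], [20.0, -0.014, 0.0, 0.003, 0.0, 0.045, 0.0], [20.0, -0.022, 0.0, 0.005, 0.0, 0.068, 0.0], [20.0, -0.029, 0.0, 0.007, 0.0, 0.091, 0.0], [20.0, -0.036, 0.0, 0.009, 0.0, 0.113, 0.0]]
[[20.0, -0.008, 0.0, 0.001, 0.0, 0.023, 0.0], [20.0, -0.015, 0.0, 0.001, 0.0, 0.046, 0.0], [20.0, -0.022, 0.0, 0.002, 0.0, 0.068, 0.0], [20.0, -0.022, 0.0, 0.002, 0.0, 0.068, 0.0], [20.0, -0.022, 0.0, 0.002, 0.0, 0.068, 0.0]]
end [0.6004 0.0682 0.1156]
```

Call:
{"method": "move_arm", "body": {"increments": [[[20.0,-0.007,0.0,0.002,0.0,0.023,0.0],[20.0,-0.014,0.0,0.003,0.0,0.045,0.0],[20.0,-0.022,0.0,0.005,0.0,0.068,0.0],[20.0,-0.029,0.0,0.007,0.0,0.091,0.0],[20.0,-0.036,0.0,0.009,0.0,0.113,0.0]]]}}

```text
time_s: 8.07
tool_pos: [0.594, 0.0677, 0.116]
tool_rot: [-0.043, 0.998, 0.002, 0.035]
wrist_force: [-0.2, 0.4, -1.3]
width: 0.314
finger_force: 45.0
```

Call:
{"method": "move_arm", "body": {"increments": [[[20.0,-0.008,0.0,0.001,0.0,0.023,0.0],[20.0,-0.015,0.0,0.001,0.0,0.046,0.0],[20.0,-0.022,0.0,0.002,0.0,0.068,0.0],[20.0,-0.022,0.0,0.002,0.0,0.068,0.0],[20.0,-0.022,0.0,0.002,0.0,0.068,0.0]]]}}

```text
time_s: 8.48
tool_pos: [0.6007, 0.0682, 0.1155]
tool_rot: [-0.043, 0.999, 0.0, 0.001]
wrist_force: [-0.3, 0.7, -2.1]
width: 0.316
finger_force: 45.0
```

Call:
{"method": "move_arm", "body": {"increments": [[[48,0,0,0,0,0,0],[48,0,0,0,0,0,0],[48,0,0,0,0,0,0],[48,0,0,0,0,0,0],[48,0,0,0,0,0,0]]]}}

```text
time_s: 8.9
tool_pos: [0.6005, 0.0682, 0.1163]
tool_rot: [-0.043, 0.999, 0.0, 0.001]
wrist_force: [0.7, -0.3, -0.1]
width: 0.564
finger_force: 0.0
```

```bash
cat >> plan.py <<'E'
def upnext(k,op=48):
    o=observe(); p=np.array(o['tool_pos']); r=rot(YAW); x,y=TO[k]
    plan([([p[0],p[1],.275],R.from_quat(o['tool_rot']),op),([x,y,.275],r,op,2),([x,y,.103],r,op,2),([x,y,.103],r,20,5)])
E
python3 - <<'E'
from plan import *
from meas import meas
o=observe();print(o['tool_pos'],o['tool_rot'],o['wrist_force'])
upnext(2)
E
```

```text
[0.60052181 0.06824162 0.11629306] [-4.29247827e-02  9.99078009e-01  3.22468774e-05  7.70569664e-04] [ 0.68840937 -0.32233265 -0.14024418]
[[48.0, 0.0, 0.0, -0.088, 0.0, 0.0, 0.0], [48.0, 0.0, 0.0, -0.176, 0.0, 0.0, 0.0], [48.0, 0.0, 0.0, -0.265, 0.0, 0.0, 0.0], [48.0, -0.001, 0.0, -0.353, 0.0, 0.0, 0.0], [48.0, -0.001, 0.0, -0.441, 0.0, 0.0, 0.0]]
[[48.0, 0.0, 0.0, -0.088, 0.0, 0.0, 0.0]]
[[48.0, 0.075, 0.042, 0.0, 0.0, 0.0, 0.0], [48.0, 0.151, 0.085, 0.0, 0.0, 0.0, 0.0], [48.0, 0.226, 0.127, 0.0, 0.0, 0.001, 0.0], [48.0, 0.302, 0.169, 0.0, 0.0, 0.001, 0.0], [48.0, 0.377, 0.212, -0.001, 0.0, 0.001, 0.0]]
[[48.0, 0.075, 0.042, 0.0, 0.0, 0.0, 0.0], [48.0, 0.075, 0.042, 0.0, 0.0, 0.0, 0.0], [48.0, 0.075, 0.042, 0.0, 0.0, 0.0, 0.0]]
[[48.0, 0.0, 0.0, 0.096, 0.0, 0.0, 0.0], [48.0, 0.0, 0.0, 0.191, 0.0, 0.0, 0.0], [48.0, 0.0, 0.0, 0.287, 0.0, 0.0, 0.0], [48.0, 0.001, 0.0, 0.382, 0.0, 0.0, 0.0], [48.0, 0.001, 0.0, 0.478, 0.0, 0.0, 0.0]]
[[48.0, 0.0, 0.0, 0.096, 0.0, 0.0, 0.0], [48.0, 0.0, 0.0, 0.096, 0.0, 0.0, 0.0], [48.0, 0.0, 0.0, 0.096, 0.0, 0.0, 0.0]]
[[20.0, 0.0, 0.0, 0.0, 0.0, 0.0, 0.0], [20.0, 0.0, 0.0, 0.0, 0.0, 0.0, 0.0], [20.0, 0.0, 0.0, 0.0, 0.0, 0.0, 0.0], [20.0, 0.0, 0.0, 0.0, 0.0, 0.0, 0.0], [20.0, 0.0, 0.0, 0.0, 0.0, 0.0, 0.0]]
[[20.0, 0.0, 0.0, 0.0, 0.0, 0.0, 0.0]]
end [0.4587 0.1325 0.1029]
```

Retreat to above torch 2, then check by depth.

Call:
{"method": "move_arm", "body": {"increments": [[[48.0,0.0,0.0,-0.088,0.0,0.0,0.0],[48.0,0.0,0.0,-0.176,0.0,0.0,0.0],[48.0,0.0,0.0,-0.265,0.0,0.0,0.0],[48.0,-0.001,0.0,-0.353,0.0,0.0,0.0],[48.0,-0.001,0.0,-0.441,0.0,0.0,0.0]]]}}

```text
time_s: 9.32
tool_pos: [0.6005, 0.0682, 0.2499]
tool_rot: [-0.043, 0.999, 0.0, 0.001]
wrist_force: [0.6, 0.1, -0.0]
width: 0.563
finger_force: 0.0
```

Call:
{"method": "move_arm", "body": {"increments": [[[48.0,0.0,0.0,-0.088,0.0,0.0,0.0]]]}}

```text
time_s: 9.4
tool_pos: [0.6004, 0.0682, 0.2763]
tool_rot: [-0.043, 0.999, 0.0, 0.001]
wrist_force: [0.3, -0.5, -0.5]
width: 0.559
finger_force: 0.0
```

Call:
{"method": "move_arm", "body": {"increments": [[[48.0,0.075,0.042,0.0,0.0,0.0,0.0],[48.0,0.151,0.085,0.0,0.0,0.0,0.0],[48.0,0.226,0.127,0.0,0.0,0.001,0.0],[48.0,0.302,0.169,0.0,0.0,0.001,0.0],[48.0,0.377,0.212,-0.001,0.0,0.001,0.0]]]}}

```text
time_s: 9.82
tool_pos: [0.4813, 0.1222, 0.2749]
tool_rot: [-0.043, 0.999, 0.0, 0.0]
wrist_force: [0.6, -0.1, 0.8]
width: 0.562
finger_force: 0.0
```

Call:
{"method": "move_arm", "body": {"increments": [[[48.0,0.075,0.042,0.0,0.0,0.0,0.0],[48.0,0.075,0.042,0.0,0.0,0.0,0.0],[48.0,0.075,0.042,0.0,0.0,0.0,0.0]]]}}

```text
time_s: 10.07
tool_pos: [0.4584, 0.133, 0.2755]
tool_rot: [-0.044, 0.999, 0.0, 0.001]
wrist_force: [0.9, -0.2, -0.2]
width: 0.56
finger_force: 0.0
```

Run:
```python
from plan import *
from meas import meas
rgb,P,hsv=meas('2')
plan([([*TO[2],.103],rot(YAW),48,3),([*TO[2],.103],rot(YAW),20,5)])
```

```text
ye [0, 116, 52, 33, 1218] ztop 0.1503 mid [ 0.427  -0.1499] rect [ 427.9 -149.7   21.8   27.4   75.9]
ye [424, 164, 38, 33, 739] ztop 0.1508 mid [0.4389 0.2544] rect [439.2 254.5  24.9  26.5  62.5]
ye [306, 173, 28, 33, 581] ztop 0.1508 mid [0.4589 0.133 ] rect [458.7 133.4  25.4  26.3  48.1]
or [312, 319, 14, 31, 398] ztop 0.1756 mid [0.6091 0.1448] rect [609.2 145.3  38.5  13.8   4.5]
[[48.0, 0.0, 0.0, 0.096, 0.0, 0.0, 0.0], [48.0, 0.001, 0.0, 0.191, 0.0, 0.0, 0.0], [48.0, 0.001, 0.0, 0.287, 0.0, 0.0, 0.0], [48.0, 0.001, 0.0, 0.383, 0.0, 0.001, 0.001], [48.0, 0.002, 0.0, 0.479, 0.0, 0.001, 0.001]]
[[48.0, 0.0, 0.0, 0.095, 0.0, 0.0, 0.0], [48.0, 0.0, 0.0, 0.095, 0.0, 0.0, 0.0], [48.0, 0.0, 0.0, 0.095, 0.0, 0.0, 0.0], [48.0, 0.0, 0.0, 0.095, 0.0, 0.0, 0.0]]
[[20.0, 0.0, 0.0, 0.0, 0.0, 0.0, 0.0], [20.0, 0.0, 0.0, 0.0, 0.0, 0.0, 0.0], [20.0, 0.0, 0.0, 0.0, 0.0, 0.0, 0.0], [20.0, 0.0, 0.0, 0.0, 0.0, 0.0, 0.0], [20.0, 0.0, 0.0, 0.0, 0.0, 0.0, 0.0]]
[[20.0, 0.0, 0.0, 0.0, 0.0, 0.0, 0.0]]
end [0.4587 0.1326 0.1031]
```

View pics/w2.png

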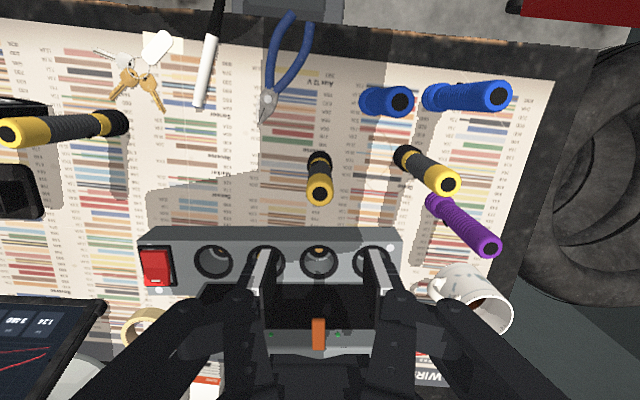

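The finger hides the docked torch here, so I'll check with the top camera.

```bash
cat >> meas.py <<'E'
def chk(W,n='top'):
    from plan import E
    np.seterr(invalid='ignore')
    rgb,d,K,D,T=grab(n); P=cloud(d,K,D,T); F=np.array([-E[1],E[0],0])
    for k,w in W.items():
        Q=P-np.array(w); X=Q@E; Y=Q@F; Z=Q[...,2]
        s=f'well{k}'
        for a,b in [(.05,.08),(.08,.118),(.124,.146),(.146,.1545)]:
            m=(abs(X)<.03)&(abs(Y)<.03)&(Z>a)&(Z<b)&(X<.025)
            if m.sum()>8: s+=f' | {a}: n{m.sum()} xlo {np.percentile(X[m],3)*1e3:.1f} y {np.percentile(Y[m],[3,97]).mean()*1e3:.1f} zhi {np.percentile(Z[m],97)*1e3:.1f}'
        print(s)
    return rgb
E
python3 - <<'E'
from meas import *; from plan import W
rgb=chk(W); save('t2.png',cv2.resize(rgb[120:280,200:420],None,fx=3,fy=3))
E
```

```text
well4
well3 | 0.05: n24 xlo -16.0 y -0.1 zhi 78.3 | 0.08: n34 xlo -15.7 y 0.2 zhi 116.6 | 0.124: n31 xlo -16.0 y -0.4 zhi 145.8 | 0.146: n59 xlo -15.2 y 0.3 zhi 152.3
well2
well1
```

View pics/t2.png

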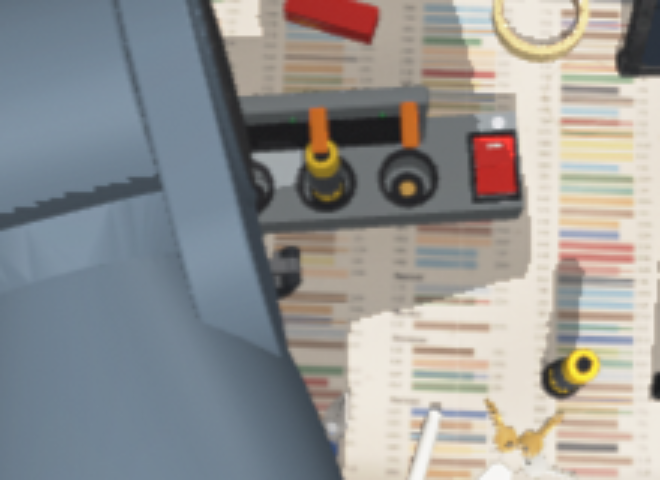

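The torch stands upright in well 3 with its tail under the nose (crop (322,165)). Same routine for torch 2.

Call:
{"method": "move_arm", "body": {"increments": [[[48.0,0.0,0.0,0.096,0.0,0.0,0.0],[48.0,0.001,0.0,0.191,0.0,0.0,0.0],[48.0,0.001,0.0,0.287,0.0,0.0,0.0],[48.0,0.001,0.0,0.383,0.0,0.001,0.001],[48.0,0.002,0.0,0.479,0.0,0.001,0.001]]]}}

```text
time_s: 10.58
tool_pos: [0.4591, 0.132, 0.1297]
tool_rot: [-0.042, 0.999, -0.0, -0.0]
wrist_force: [-0.2, 0.2, 0.7]
width: 0.567
finger_force: 0.0
```

Call:
{"method": "move_arm", "body": {"increments": [[[48.0,0.0,0.0,0.095,0.0,0.0,0.0],[48.0,0.0,0.0,0.095,0.0,0.0,0.0],[48.0,0.0,0.0,0.095,0.0,0.0,0.0],[48.0,0.0,0.0,0.095,0.0,0.0,0.0]]]}}

```text
time_s: 10.92
tool_pos: [0.4595, 0.1325, 0.1041]
tool_rot: [-0.042, 0.999, 0.0, 0.0]
wrist_force: [0.3, -0.6, 1.6]
width: 0.563
finger_force: 0.0
```

Call:
{"method": "move_arm", "body": {"increments": [[[20,0,0,0,0,0,0],[20,0,0,0,0,0,0],[20,0,0,0,0,0,0],[20,0,0,0,0,0,0],[20,0,0,0,0,0,0]]]}}

```text
time_s: 11.33
tool_pos: [0.4597, 0.1329, 0.1044]
tool_rot: [-0.042, 0.999, 0.0, 0.001]
wrist_force: [-0.6, -0.5, 7.1]
width: 0.314
finger_force: 43.8
```

Call:
{"method": "move_arm", "body": {"increments": [[[20,0,0,0,0,0,0],[20,0,0,0,0,0,0]]]}}

```text
time_s: 11.5
tool_pos: [0.4597, 0.1329, 0.1044]
tool_rot: [-0.042, 0.999, 0.0, 0.001]
wrist_force: [-0.4, -0.9, 7.6]
width: 0.316
finger_force: 43.8
```

```bash
cat >> plan.py <<'E'
def lift(w,hT,op=20):
    o=observe(); p=o['tool_pos']; L=lambda *a: lens(w,*a,hT)
    plan([(np.array([p[0],p[1],.28]),rot(YAW),op,0),(*L(-55,150,11),op,5)])
E
python3 - <<'E'
from plan import *
o=observe();print(o['tool_pos'],o['finger_force'])
lift(2,o['tool_pos'][2])
E
```

```text
[0.45967403 0.13288273 0.10441561] 43.785080909729004
[[20.0, 0.0, 0.0, -0.098, 0.0, 0.0, 0.0], [20.0, 0.0, 0.0, -0.195, 0.0, 0.001, 0.0], [20.0, -0.001, 0.0, -0.293, 0.0, 0.001, 0.0], [20.0, -0.001, 0.0, -0.39, 0.0, 0.001, 0.0], [20.0, -0.001, 0.0, -0.488, 0.001, 0.002, -0.001]]
[[20.0, 0.0, 0.0, -0.097, 0.0, 0.0, 0.0]]
[[20.0, -0.066, -0.001, 0.019, 0.0, -0.061, 0.0], [20.0, -0.133, -0.001, 0.039, 0.0, -0.122, 0.0], [20.0, -0.199, -0.002, 0.058, 0.0, -0.183, 0.0], [20.0, -0.199, -0.002, 0.058, 0.0, -0.183, 0.0], [20.0, -0.199, -0.002, 0.058, 0.0, -0.183, 0.0]]
[[20.0, 0.0, 0.0, 0.0, 0.0, 0.0, 0.0], [20.0, 0.0, 0.0, 0.0, 0.0, 0.0, 0.0], [20.0, 0.0, 0.0, 0.0, 0.0, 0.0, 0.0]]
end [0.5192 0.1373 0.2625]
```

Call:
{"method": "move_arm", "body": {"increments": [[[20.0,0.0,0.0,-0.098,0.0,0.0,0.0],[20.0,0.0,0.0,-0.195,0.0,0.001,0.0],[20.0,-0.001,0.0,-0.293,0.0,0.001,0.0],[20.0,-0.001,0.0,-0.39,0.0,0.001,0.0],[20.0,-0.001,0.0,-0.488,0.001,0.002,-0.001]]]}}

```text
time_s: 11.92
tool_pos: [0.4588, 0.1325, 0.2517]
tool_rot: [-0.043, 0.999, -0.0, -0.001]
wrist_force: [1.5, 0.4, -1.3]
width: 0.311
finger_force: 44.6
```

Call:
{"method": "move_arm", "body": {"increments": [[[20.0,0.0,0.0,-0.097,0.0,0.0,0.0]]]}}

```text
time_s: 12.0
tool_pos: [0.4589, 0.1325, 0.2809]
tool_rot: [-0.043, 0.999, -0.0, -0.001]
wrist_force: [1.6, 1.2, -2.1]
width: 0.312
finger_force: 44.6
```

Call:
{"method": "move_arm", "body": {"increments": [[[20.0,-0.066,-0.001,0.019,0.0,-0.061,0.0],[20.0,-0.133,-0.001,0.039,0.0,-0.122,0.0],[20.0,-0.199,-0.002,0.058,0.0,-0.183,0.0],[20.0,-0.199,-0.002,0.058,0.0,-0.183,0.0],[20.0,-0.199,-0.002,0.058,0.0,-0.183,0.0]]]}}

```text
time_s: 12.42
tool_pos: [0.5176, 0.1369, 0.2613]
tool_rot: [-0.043, 0.995, 0.004, 0.094]
wrist_force: [-0.4, -0.1, -2.0]
width: 0.32
finger_force: 44.6
```

Call:
{"method": "move_arm", "body": {"increments": [[[20,-0.036,0,0.088,0,0,0],[20,-0.07,0,0.177,0,0,0],[20,-0.07,0,0.177,0,0,0]]]}}

```text
time_s: 12.67
tool_pos: [0.5483, 0.1393, 0.2086]
tool_rot: [-0.043, 0.995, 0.003, 0.091]
wrist_force: [-1.2, 1.0, -2.9]
width: 0.318
finger_force: 44.6
```

Call:
{"method": "move_arm", "body": {"increments": [[[20,0,0,0,0,0,0],[20,0,0,0,0,0,0],[20,0,0,0,0,0,0]]]}}

```text
time_s: 12.92
tool_pos: [0.549, 0.1398, 0.214]
tool_rot: [-0.043, 0.995, 0.004, 0.095]
wrist_force: [0.1, 0.2, -1.9]
width: 0.316
finger_force: 44.6
```

```bash
cat >> plan.py <<'E'
def into2(w,hT,op=20):
    L=lambda *a: lens(w,*a,hT); o=observe(); print(o['tool_pos'],L(-25,100,11)[0])
    plan([(*L(-3,60,11),op,2,15),(*L(0,35,11),op,0,8),(*L(2.5,4.5,11),op,3,8)])
E
python3 - <<'E'
from plan import *
into2(2,.1044)
E
```

```text
[0.54895833 0.13979138 0.21395268] [0.54924371 0.13996303 0.21248188]
[[20.0, -0.012, 0.0, 0.037, 0.0, -0.001, 0.0], [20.0, -0.023, 0.0, 0.075, 0.0, -0.001, 0.0], [20.0, -0.035, 0.0, 0.112, 0.0, -0.002, 0.0], [20.0, -0.047, 0.001, 0.15, -0.001, -0.002, 0.001], [20.0, -0.047, 0.001, 0.15, -0.001, -0.002, 0.001]]
[[20.0, 0.0, 0.0, 0.0, 0.0, 0.0, 0.0]]
[[20.0, 0.002, 0.0, 0.021, 0.0, 0.0, 0.0], [20.0, 0.003, 0.0, 0.042, 0.0, 0.0, 0.0], [20.0, 0.005, 0.0, 0.063, 0.0, 0.0, 0.0], [20.0, 0.006, 0.0, 0.083, 0.0, 0.0, 0.0]]
[[20.0, 0.003, 0.0, 0.025, 0.0, 0.0, 0.0], [20.0, 0.006, 0.0, 0.051, 0.0, 0.0, 0.0], [20.0, 0.008, 0.0, 0.076, 0.0, 0.0, 0.0], [20.0, 0.011, -0.001, 0.102, 0.0, 0.0, 0.0], [20.0, 0.011, -0.001, 0.102, 0.0, 0.0, 0.0]]
[[20.0, 0.0, 0.0, 0.0, 0.0, 0.0, 0.0], [20.0, 0.0, 0.0, 0.0, 0.0, 0.0, 0.0]]
end [0.5767 0.1422 0.117 ]
```

Call:
{"method": "move_arm", "body": {"increments": [[[20.0,-0.012,0.0,0.037,0.0,-0.001,0.0],[20.0,-0.023,0.0,0.075,0.0,-0.001,0.0],[20.0,-0.035,0.0,0.112,0.0,-0.002,0.0],[20.0,-0.047,0.001,0.15,-0.001,-0.002,0.001],[20.0,-0.047,0.001,0.15,-0.001,-0.002,0.001]]]}}

```text
time_s: 13.33
tool_pos: [0.5708, 0.1415, 0.1677]
tool_rot: [-0.042, 0.995, 0.004, 0.093]
wrist_force: [-0.5, -0.0, -2.1]
width: 0.313
finger_force: 44.6
```

Call:
{"method": "move_arm", "body": {"increments": [[[20,0,0,0,0,0,0],[20,0,0,0,0,0,0]]]}}

```text
time_s: 13.5
tool_pos: [0.5711, 0.1418, 0.1708]
tool_rot: [-0.042, 0.995, 0.004, 0.095]
wrist_force: [-0.2, -0.1, -0.7]
width: 0.316
finger_force: 44.6
```

Call:
{"method": "move_arm", "body": {"increments": [[[20.0,0.002,0.0,0.021,0.0,0.0,0.0],[20.0,0.003,0.0,0.042,0.0,0.0,0.0],[20.0,0.005,0.0,0.063,0.0,0.0,0.0],[20.0,0.006,0.0,0.083,0.0,0.0,0.0]]]}}

```text
time_s: 13.83
tool_pos: [0.5739, 0.142, 0.1453]
tool_rot: [-0.042, 0.995, 0.004, 0.095]
wrist_force: [-0.1, -0.4, -2.3]
width: 0.315
finger_force: 44.6
```

Call:
{"method": "move_arm", "body": {"increments": [[[20.0,0.003,0.0,0.025,0.0,0.0,0.0],[20.0,0.006,0.0,0.051,0.0,0.0,0.0],[20.0,0.008,0.0,0.076,0.0,0.0,0.0],[20.0,0.011,-0.001,0.102,0.0,0.0,0.0],[20.0,0.011,-0.001,0.102,0.0,0.0,0.0]]]}}

```text
time_s: 14.25
tool_pos: [0.5772, 0.142, 0.1148]
tool_rot: [-0.042, 0.995, 0.004, 0.096]
wrist_force: [-0.5, 0.4, 2.6]
width: 0.32
finger_force: 44.9
```

Call:
{"method": "move_arm", "body": {"increments": [[[20,0,0,0,0,0,0],[20,0,0,0,0,0,0],[20,0,0,0,0,0,0]]]}}

```text
time_s: 14.5
tool_pos: [0.5765, 0.1419, 0.1151]
tool_rot: [-0.042, 0.995, 0.004, 0.095]
wrist_force: [-1.0, -0.7, -1.4]
width: 0.315
finger_force: 44.7
```

Run:
```python
from plan import *
o=observe();print(o['tool_pos'],lens(2,2.5,4.5,11,.1044)[0],o['wrist_force'])
straight(2,.1044)
```

```text
[0.57649972 0.14194547 0.11511635] [0.57664321 0.142312   0.11698188] [-0.96492029 -0.6971582  -1.36290113]
[[20.0, -0.007, 0.0, 0.001, 0.0, 0.023, 0.0], [20.0, -0.014, 0.0, 0.003, 0.0, 0.045, 0.0], [20.0, -0.022, 0.0, 0.004, 0.0, 0.068, 0.0], [20.0, -0.029, 0.001, 0.006, 0.0, 0.091, 0.0], [20.0, -0.036, 0.001, 0.007, 0.0, 0.114, 0.0]]
[[20.0, -0.007, 0.0, 0.001, 0.0, 0.022, 0.0], [20.0, -0.015, 0.0, 0.002, 0.0, 0.045, 0.0], [20.0, -0.022, 0.0, 0.002, 0.0, 0.068, 0.0], [20.0, -0.022, 0.0, 0.002, 0.0, 0.068, 0.0], [20.0, -0.022, 0.0, 0.002, 0.0, 0.068, 0.0]]
end [0.594  0.1437 0.115 ]
```

Call:
{"method": "move_arm", "body": {"increments": [[[20.0,-0.007,0.0,0.001,0.0,0.023,0.0],[20.0,-0.014,0.0,0.003,0.0,0.045,0.0],[20.0,-0.022,0.0,0.004,0.0,0.068,0.0],[20.0,-0.029,0.001,0.006,0.0,0.091,0.0],[20.0,-0.036,0.001,0.007,0.0,0.114,0.0]]]}}

```text
time_s: 14.92
tool_pos: [0.5875, 0.1432, 0.1152]
tool_rot: [-0.042, 0.998, 0.002, 0.035]
wrist_force: [0.1, 1.1, -1.2]
width: 0.319
finger_force: 44.7
```

Call:
{"method": "move_arm", "body": {"increments": [[[20.0,-0.007,0.0,0.001,0.0,0.022,0.0],[20.0,-0.015,0.0,0.002,0.0,0.045,0.0],[20.0,-0.022,0.0,0.002,0.0,0.068,0.0],[20.0,-0.022,0.0,0.002,0.0,0.068,0.0],[20.0,-0.022,0.0,0.002,0.0,0.068,0.0]]]}}

```text
time_s: 15.33
tool_pos: [0.5943, 0.1438, 0.1147]
tool_rot: [-0.042, 0.999, 0.0, 0.0]
wrist_force: [0.4, 0.1, -1.1]
width: 0.315
finger_force: 44.7
```

Call:
{"method": "move_arm", "body": {"increments": [[[48,0,0,0,0,0,0],[48,0,0,0,0,0,0],[48,0,0,0,0,0,0],[48,0,0,0,0,0,0],[48,0,0,0,0,0,0]]]}}

```text
time_s: 15.75
tool_pos: [0.5941, 0.1438, 0.1155]
tool_rot: [-0.043, 0.999, 0.0, 0.0]
wrist_force: [0.7, 0.0, 0.5]
width: 0.561
finger_force: 0.0
```

Call:
{"method": "move_arm", "body": {"increments": [[[48,0,0,-0.08,0,0,0],[48,0,0,-0.17,0,0,0],[48,0,0,-0.27,0,0,0],[48,0,0,-0.38,0,0,0],[48,0,0,-0.5,0,0,0]]]}}

```text
time_s: 16.17
tool_pos: [0.5935, 0.1436, 0.2664]
tool_rot: [-0.042, 0.999, 0.0, -0.0]
wrist_force: [0.6, 0.4, -0.1]
width: 0.562
finger_force: 0.0
```

Call:
{"method": "move_arm", "body": {"increments": [[[48,0.08,0.07,-0.03,0,0,0],[48,0.16,0.14,-0.03,0,0,0],[48,0.25,0.21,-0.03,0,0,0],[48,0.33,0.28,-0.03,0,0,0],[48,0.41,0.35,-0.03,0,0,0]]]}}

```text
time_s: 16.58
tool_pos: [0.4613, 0.2385, 0.2745]
tool_rot: [-0.042, 0.999, 0.0, 0.0]
wrist_force: [-0.5, 0.4, -0.5]
width: 0.56
finger_force: 0.0
```

Call:
{"method": "move_arm", "body": {"increments": [[[48,0.07,0.06,0,0,0,0],[48,0.07,0.06,0,0,0,0],[48,0.07,0.06,0,0,0,0]]]}}

```text
time_s: 16.83
tool_pos: [0.4395, 0.2548, 0.2748]
tool_rot: [-0.044, 0.999, 0.0, 0.0]
wrist_force: [0.9, 0.2, 1.0]
width: 0.565
finger_force: 0.0
```

Run:
```python
from plan import *
from meas import *
meas('3'); chk(W,'side')
plan([([*TO[1],.103],rot(YAW),48,4)])
```

```text
ye [307, 172, 27, 34, 583] ztop 0.151 mid [0.4391 0.2555] rect [439.4 255.5  26.8  25.4   4.3]
ye [125, 293, 38, 36, 792] ztop 0.1603 mid [0.5983 0.0679] rect [597.7  67.6  26.8  25.3  68.5]
ye [203, 293, 21, 13, 164] ztop 0.1481 mid [0.582  0.1425] rect [581.4 142.    3.3  16.9  13.2]
or [50, 325, 31, 32, 549] ztop 0.1754 mid [ 0.6217 -0.0054] rect [621.9  -5.6  17.5  40.9  86.5]
or [122, 325, 17, 21, 232] ztop 0.1756 mid [0.6074 0.0685] rect [607.4  69.1  22.8  13.6   8.8]
or [268, 326, 14, 28, 361] ztop 0.1756 mid [0.601 0.221] rect [601.4 220.8  36.5  13.9   3.6]
well4
well3 | 0.05: n72 xlo -17.3 y -9.5 zhi 78.5 | 0.08: n91 xlo -16.4 y -8.1 zhi 117.0 | 0.124: n56 xlo -15.8 y -8.7 zhi 145.5 | 0.146: n36 xlo -14.8 y -3.8 zhi 150.8
well2 | 0.05: n66 xlo -16.4 y -7.6 zhi 79.7 | 0.08: n86 xlo -15.4 y -7.1 zhi 116.2 | 0.124: n46 xlo -15.7 y -8.1 zhi 144.2 | 0.146: n36 xlo -15.5 y -5.0 zhi 153.8
well1
[[48.0, 0.001, 0.0, 0.095, 0.0, 0.0, 0.0], [48.0, 0.002, 0.001, 0.19, 0.0, 0.0, 0.0], [48.0, 0.002, 0.001, 0.286, 0.0, 0.0, 0.0], [48.0, 0.003, 0.002, 0.381, 0.0, 0.0, 0.0], [48.0, 0.004, 0.002, 0.476, 0.0, 0.0, 0.0]]
[[48.0, 0.001, 0.0, 0.095, 0.0, 0.0, 0.0], [48.0, 0.001, 0.0, 0.095, 0.0, 0.0, 0.0], [48.0, 0.001, 0.0, 0.095, 0.0, 0.0, 0.0], [48.0, 0.001, 0.0, 0.095, 0.0, 0.0, 0.0], [48.0, 0.001, 0.0, 0.095, 0.0, 0.0, 0.0]]
end [0.4392 0.2544 0.1031]
```

Torches in wells 2 and 3 are upright (tail top at 0.160). Picking torch 1.

Call:
{"method": "move_arm", "body": {"increments": [[[48.0,0.001,0.001,0.095,0.0,0.0,0.0],[48.0,0.002,0.001,0.19,0.0,0.0,0.0],[48.0,0.002,0.002,0.286,0.0,0.0,0.0],[48.0,0.003,0.003,0.381,0.0,0.0,0.0],[48.0,0.004,0.004,0.476,0.0,0.0,0.0]]]}}

```text
time_s: 17.35
tool_pos: [0.4397, 0.2543, 0.13]
tool_rot: [-0.042, 0.999, 0.0, 0.0]
wrist_force: [0.7, 0.6, -0.5]
width: 0.563
finger_force: 0.0
```

Call:
{"method": "move_arm", "body": {"increments": [[[48.0,0.001,0.0,0.095,0.0,0.0,0.0],[48.0,0.001,0.0,0.095,0.0,0.0,0.0],[48.0,0.001,0.0,0.095,0.0,0.0,0.0],[48.0,0.001,0.0,0.095,0.0,0.0,0.0]]]}}

```text
time_s: 17.68
tool_pos: [0.4397, 0.2552, 0.1044]
tool_rot: [-0.042, 0.999, 0.0, 0.001]
wrist_force: [-0.2, -0.5, 0.3]
width: 0.561
finger_force: 0.0
```

Call:
{"method": "move_arm", "body": {"increments": [[[20,0,0,0,0,0,0],[20,0,0,0,0,0,0],[20,0,0,0,0,0,0],[20,0,0,0,0,0,0],[20,0,0,0,0,0,0]]]}}

```text
time_s: 18.1
tool_pos: [0.4398, 0.2556, 0.1048]
tool_rot: [-0.042, 0.999, 0.001, 0.001]
wrist_force: [-0.7, -1.2, 8.4]
width: 0.315
finger_force: 43.8
```

Call:
{"method": "move_arm", "body": {"increments": [[[20,0,0,0,0,0,0],[20,0,0,0,0,0,0]]]}}

```text
time_s: 18.27
tool_pos: [0.4398, 0.2557, 0.1048]
tool_rot: [-0.042, 0.999, 0.001, 0.001]
wrist_force: [-0.4, -1.1, 8.6]
width: 0.315
finger_force: 43.8
```

Run:
```python
from plan import *
o=observe();print(o['tool_pos'],o['finger_force'])
lift(1,o['tool_pos'][2])
```

```text
[0.43982023 0.25565734 0.10480814] 43.7863951921463
[[20.0, 0.0, 0.0, -0.097, 0.0, 0.0, 0.0], [20.0, -0.001, 0.0, -0.195, 0.0, 0.001, 0.0], [20.0, -0.001, 0.0, -0.292, 0.001, 0.001, 0.0], [20.0, -0.001, 0.0, -0.389, 0.001, 0.002, 0.0], [20.0, -0.001, 0.001, -0.487, 0.001, 0.002, 0.0]]
[[20.0, -0.001, 0.0, -0.097, 0.0, 0.001, -0.001]]
[[20.0, -0.077, -0.055, 0.019, 0.0, -0.061, 0.0], [20.0, -0.153, -0.109, 0.038, 0.0, -0.122, 0.0], [20.0, -0.23, -0.164, 0.057, 0.0, -0.183, 0.0], [20.0, -0.23, -0.164, 0.057, 0.0, -0.183, 0.0], [20.0, -0.23, -0.164, 0.057, 0.0, -0.183, 0.0]]
[[20.0, 0.0, 0.0, 0.0, 0.0, 0.0, 0.0], [20.0, 0.0, 0.0, 0.0, 0.0, 0.0, 0.0], [20.0, 0.0, 0.0, 0.0, 0.0, 0.0, 0.0]]
end [0.5129 0.2127 0.2629]
```

Call:
{"method": "move_arm", "body": {"increments": [[[20.0,0.0,0.0,-0.097,0.0,0.0,0.0],[20.0,-0.001,0.0,-0.195,0.0,0.001,0.0],[20.0,-0.001,0.0,-0.292,0.001,0.001,0.0],[20.0,-0.001,0.0,-0.389,0.001,0.002,0.0],[20.0,-0.001,0.001,-0.487,0.001,0.002,0.0]]]}}

```text
time_s: 18.68
tool_pos: [0.4389, 0.2554, 0.2516]
tool_rot: [-0.043, 0.999, -0.0, -0.0]
wrist_force: [1.0, 0.1, -1.4]
width: 0.317
finger_force: 44.7
```

Call:
{"method": "move_arm", "body": {"increments": [[[20.0,-0.001,0.0,-0.097,0.0,0.001,-0.001]]]}}

```text
time_s: 18.77
tool_pos: [0.4391, 0.2555, 0.2809]
tool_rot: [-0.043, 0.999, -0.0, -0.001]
wrist_force: [0.7, 0.6, -2.3]
width: 0.317
finger_force: 44.7
```

Call:
{"method": "move_arm", "body": {"increments": [[[20.0,-0.077,-0.055,0.019,0.0,-0.061,0.0],[20.0,-0.153,-0.109,0.038,0.0,-0.122,0.0],[20.0,-0.23,-0.164,0.057,0.0,-0.183,0.0],[20.0,-0.23,-0.164,0.057,0.0,-0.183,0.0],[20.0,-0.23,-0.164,0.057,0.0,-0.183,0.0]]]}}

```text
time_s: 19.18
tool_pos: [0.5121, 0.2117, 0.2617]
tool_rot: [-0.042, 0.995, 0.004, 0.094]
wrist_force: [-0.9, 0.5, -1.5]
width: 0.318
finger_force: 45.0
```

Call:
{"method": "move_arm", "body": {"increments": [[[20,-0.036,0,0.088,0,0,0],[20,-0.07,0,0.177,0,0,0],[20,-0.07,0,0.177,0,0,0]]]}}

```text
time_s: 19.43
tool_pos: [0.5424, 0.215, 0.2089]
tool_rot: [-0.043, 0.995, 0.003, 0.092]
wrist_force: [-1.3, 1.1, -2.5]
width: 0.318
finger_force: 44.9
```

Call:
{"method": "move_arm", "body": {"increments": [[[20,0,0,0,0,0,0],[20,0,0,0,0,0,0],[20,0,0,0,0,0,0]]]}}

```text
time_s: 19.68
tool_pos: [0.5427, 0.2156, 0.2142]
tool_rot: [-0.043, 0.995, 0.004, 0.095]
wrist_force: [-0.4, -0.9, -1.4]
width: 0.318
finger_force: 44.9
```

Run:
```python
from plan import *
into2(1,.1048)
```

```text
[0.54269404 0.21555516 0.21423712] [0.54276767 0.21535651 0.21287453]
[[20.0, -0.012, 0.0, 0.037, 0.0, 0.0, 0.0], [20.0, -0.023, 0.0, 0.075, 0.0, -0.001, 0.0], [20.0, -0.035, -0.001, 0.112, 0.0, -0.001, 0.001], [20.0, -0.046, -0.001, 0.149, 0.0, -0.002, 0.001], [20.0, -0.046, -0.001, 0.149, 0.0, -0.002, 0.001]]
[[20.0, 0.0, 0.0, 0.0, 0.0, 0.0, 0.0]]
[[20.0, 0.001, 0.0, 0.021, 0.0, 0.0, 0.0], [20.0, 0.003, 0.0, 0.042, 0.0, 0.0, 0.0], [20.0, 0.004, 0.0, 0.063, 0.0, 0.0, 0.0], [20.0, 0.006, 0.0, 0.084, 0.0, 0.0, 0.0]]
[[20.0, 0.003, 0.0, 0.025, 0.0, 0.0, 0.0], [20.0, 0.006, 0.0, 0.051, 0.0, 0.0, 0.0], [20.0, 0.008, 0.0, 0.076, 0.0, 0.0, 0.0], [20.0, 0.011, 0.0, 0.101, 0.0, 0.0, 0.0], [20.0, 0.011, 0.0, 0.101, 0.0, 0.0, 0.0]]
[[20.0, 0.0, 0.0, 0.0, 0.0, 0.0, 0.0], [20.0, 0.0, 0.0, 0.0, 0.0, 0.0, 0.0]]
end [0.5702 0.2176 0.1175]
```

Call:
{"method": "move_arm", "body": {"increments": [[[20.0,-0.012,0.0,0.037,0.0,0.0,0.0],[20.0,-0.023,0.0,0.075,0.0,-0.001,0.0],[20.0,-0.035,-0.001,0.112,0.0,-0.001,0.001],[20.0,-0.046,-0.001,0.149,0.0,-0.002,0.001],[20.0,-0.046,-0.001,0.149,0.0,-0.002,0.001]]]}}

```text
time_s: 20.1
tool_pos: [0.5643, 0.216, 0.1682]
tool_rot: [-0.042, 0.995, 0.003, 0.093]
wrist_force: [-1.0, -0.5, -1.9]
width: 0.316
finger_force: 45.0
```

Call:
{"method": "move_arm", "body": {"increments": [[[20,0,0,0,0,0,0],[20,0,0,0,0,0,0]]]}}

```text
time_s: 20.27
tool_pos: [0.5645, 0.2165, 0.1714]
tool_rot: [-0.042, 0.995, 0.004, 0.095]
wrist_force: [-0.7, -0.4, -1.7]
width: 0.316
finger_force: 45.0
```

Call:
{"method": "move_arm", "body": {"increments": [[[20.0,0.001,0.0,0.021,0.0,0.0,0.0],[20.0,0.003,0.0,0.042,0.0,0.0,0.0],[20.0,0.004,0.0,0.063,0.0,0.0,0.0],[20.0,0.006,0.0,0.084,0.0,0.0,0.0]]]}}

```text
time_s: 20.6
tool_pos: [0.5674, 0.2168, 0.1455]
tool_rot: [-0.042, 0.995, 0.004, 0.095]
wrist_force: [-0.1, -0.2, -1.6]
width: 0.31
finger_force: 45.0
```

Call:
{"method": "move_arm", "body": {"increments": [[[20.0,0.003,0.0,0.025,0.0,0.0,0.0],[20.0,0.006,0.0,0.051,0.0,0.0,0.0],[20.0,0.008,0.0,0.076,0.0,0.0,0.0],[20.0,0.011,0.0,0.101,0.0,0.0,0.0],[20.0,0.011,0.0,0.101,0.0,0.0,0.0]]]}}

```text
time_s: 21.02
tool_pos: [0.5705, 0.217, 0.1152]
tool_rot: [-0.042, 0.995, 0.004, 0.096]
wrist_force: [-0.0, 0.5, 1.2]
width: 0.317
finger_force: 45.3
```

Call:
{"method": "move_arm", "body": {"increments": [[[20,0,0,0,0,0,0],[20,0,0,0,0,0,0],[20,0,0,0,0,0,0]]]}}

```text
time_s: 21.27
tool_pos: [0.5699, 0.217, 0.1156]
tool_rot: [-0.042, 0.995, 0.004, 0.095]
wrist_force: [0.3, -0.1, -2.2]
width: 0.316
finger_force: 45.1
```

Run:
```python
from plan import *
o=observe();print(o['tool_pos'],lens(1,2.5,4.5,11,.1048)[0],o['wrist_force'])
straight(1,.1048)
```

```text
[0.56985601 0.21695402 0.11559703] [0.57016716 0.21770548 0.11737453] [ 0.34152388 -0.14258448 -2.23005922]
[[20.0, -0.007, 0.0, 0.002, 0.0, 0.023, 0.0], [20.0, -0.015, 0.001, 0.003, 0.0, 0.045, 0.0], [20.0, -0.022, 0.001, 0.005, 0.0, 0.068, 0.0], [20.0, -0.029, 0.001, 0.006, 0.0, 0.091, 0.0], [20.0, -0.036, 0.002, 0.008, 0.0, 0.113, 0.0]]
[[20.0, -0.008, 0.0, 0.0, -0.001, 0.023, 0.0], [20.0, -0.015, 0.0, 0.001, -0.001, 0.046, 0.0], [20.0, -0.023, 0.0, 0.002, -0.001, 0.069, 0.0], [20.0, -0.023, 0.0, 0.002, -0.001, 0.069, 0.0], [20.0, -0.023, 0.0, 0.002, -0.001, 0.069, 0.0]]
end [0.5877 0.2191 0.1152]
```

Call:
{"method": "move_arm", "body": {"increments": [[[20.0,-0.007,0.0,0.002,0.0,0.023,0.0],[20.0,-0.015,0.001,0.003,0.0,0.045,0.0],[20.0,-0.022,0.001,0.005,0.0,0.068,0.0],[20.0,-0.029,0.001,0.006,0.0,0.091,0.0],[20.0,-0.036,0.002,0.008,0.0,0.113,0.0]]]}}

```text
time_s: 21.68
tool_pos: [0.581, 0.2185, 0.1155]
tool_rot: [-0.043, 0.998, 0.001, 0.035]
wrist_force: [1.2, -0.9, -1.6]
width: 0.314
finger_force: 45.1
```

Call:
{"method": "move_arm", "body": {"increments": [[[20.0,-0.008,0.0,0.0,-0.001,0.023,0.0],[20.0,-0.015,0.0,0.001,-0.001,0.046,0.0],[20.0,-0.023,0.0,0.002,-0.001,0.069,0.0],[20.0,-0.023,0.0,0.002,-0.001,0.069,0.0],[20.0,-0.023,0.0,0.002,-0.001,0.069,0.0]]]}}

```text
time_s: 22.1
tool_pos: [0.5881, 0.2191, 0.115]
tool_rot: [-0.042, 0.999, 0.0, 0.0]
wrist_force: [0.2, 0.1, -0.7]
width: 0.319
finger_force: 45.1
```

Call:
{"method": "move_arm", "body": {"increments": [[[48,0,0,0,0,0,0],[48,0,0,0,0,0,0],[48,0,0,0,0,0,0],[48,0,0,0,0,0,0],[48,0,0,0,0,0,0]]]}}

```text
time_s: 22.52
tool_pos: [0.5878, 0.2192, 0.1157]
tool_rot: [-0.043, 0.999, 0.0, 0.0]
wrist_force: [-0.4, 0.2, -0.2]
width: 0.564
finger_force: 0.0
```

Call:
{"method": "move_arm", "body": {"increments": [[[48,0,0,-0.08,0,0,0],[48,0,0,-0.17,0,0,0],[48,0,0,-0.27,0,0,0],[48,0,0,-0.39,0,0,0],[48,0,0,-0.51,0,0,0]]]}}

```text
time_s: 22.93
tool_pos: [0.5873, 0.2189, 0.27]
tool_rot: [-0.043, 0.999, 0.0, -0.0]
wrist_force: [0.9, 0.5, -0.1]
width: 0.569
finger_force: 0.0
```

Call:
{"method": "move_arm", "body": {"increments": [[[48,0.043,-0.079,-0.02,0,0,0],[48,0.085,-0.158,-0.02,0,0,0],[48,0.128,-0.238,-0.02,0,0,0],[48,0.17,-0.317,-0.02,0,0,0],[48,0.213,-0.396,-0.02,0,0,0]]]}}

```text
time_s: 23.35
tool_pos: [0.5336, 0.0943, 0.2746]
tool_rot: [-0.043, 0.999, 0.0, 0.0]
wrist_force: [-0.4, -0.4, 0.9]
width: 0.561
finger_force: 0.0
```

Call:
{"method": "move_arm", "body": {"increments": [[[48,0.043,-0.079,0,0,0,0],[48,0.085,-0.158,0,0,0,0],[48,0.128,-0.238,0,0,0,0],[48,0.17,-0.317,0,0,0,0],[48,0.213,-0.396,0,0,0,0]]]}}

```text
time_s: 23.77
tool_pos: [0.48, -0.0296, 0.2745]
tool_rot: [-0.043, 0.999, 0.0, 0.0]
wrist_force: [0.2, 0.5, 0.4]
width: 0.563
finger_force: 0.0
```

Call:
{"method": "move_arm", "body": {"increments": [[[48,0.043,-0.079,0,0,0,0],[48,0.085,-0.158,0,0,0,0],[48,0.128,-0.238,0,0,0,0],[48,0.17,-0.317,0,0,0,0],[48,0.213,-0.396,0,0,0,0]]]}}

```text
time_s: 24.18
tool_pos: [0.4264, -0.1534, 0.2745]
tool_rot: [-0.043, 0.999, 0.0, 0.0]
wrist_force: [-0.1, 0.4, -0.4]
width: 0.562
finger_force: 0.0
```

Call:
{"method": "move_arm", "body": {"increments": [[[48,0,0,0,0,0,0],[48,0,0,0,0,0,0],[48,0,0,0,0,0,0]]]}}

```text
time_s: 24.43
tool_pos: [0.4273, -0.1521, 0.2744]
tool_rot: [-0.042, 0.999, 0.0, 0.0]
wrist_force: [0.3, -0.0, 0.0]
width: 0.563
finger_force: 0.0
```

Run:
```python
from plan import *
from meas import *
meas('4'); chk(W,'side')
plan([([*TO[4],.103],rot(YAW),48,4)])
```

```text
ye [304, 172, 28, 34, 589] ztop 0.1509 mid [ 0.4272 -0.1535] rect [ 427.2 -153.7   25.8   26.3    5. ]
ye [534, 326, 42, 37, 850] ztop 0.1601 mid [0.5921 0.1423] rect [592.1 142.4  26.8  26.1  11.7]
ye [594, 326, 46, 36, 906] ztop 0.1601 mid [0.5854 0.2169] rect [585.8 216.9  26.5  25.2  16.8]
or [551, 359, 29, 30, 486] ztop 0.1752 mid [0.6093 0.1434] rect [609.5 143.7  40.4  18.9  14.2]
or [425, 360, 16, 28, 300] ztop 0.1755 mid [ 0.622  -0.0071] rect [622.4  -6.9  38.6  13.8   4.3]
or [614, 360, 26, 29, 393] ztop 0.175 mid [0.6029 0.2191] rect [603.5 218.   40.5  14.2  10.6]
well4
well3 | 0.05: n72 xlo -16.6 y -8.9 zhi 78.5 | 0.08: n92 xlo -16.7 y -9.8 zhi 116.3 | 0.124: n60 xlo -16.5 y -8.7 zhi 145.9 | 0.146: n28 xlo -14.4 y -5.1 zhi 152.5
well2 | 0.05: n29 xlo -15.7 y -8.3 zhi 64.8
well1 | 0.05: n32 xlo -16.2 y -9.8 zhi 65.4
[[48.0, 0.0, 0.0, 0.095, 0.0, 0.0, 0.0], [48.0, 0.0, -0.001, 0.19, 0.0, 0.0, 0.0], [48.0, 0.0, -0.001, 0.286, 0.0, 0.0, 0.0], [48.0, 0.0, -0.001, 0.381, 0.0, 0.0, 0.0], [48.0, 0.0, -0.002, 0.476, 0.0, 0.0, 0.0]]
[[48.0, 0.001, 0.0, 0.095, 0.0, 0.0, 0.001], [48.0, 0.001, 0.0, 0.095, 0.0, 0.0, 0.001], [48.0, 0.001, 0.0, 0.095, 0.0, 0.0, 0.001], [48.0, 0.001, 0.0, 0.095, 0.0, 0.0, 0.001], [48.0, 0.001, 0.0, 0.095, 0.0, 0.0, 0.001]]
end [ 0.4273 -0.1522  0.1031]
```

All three are home (tails at 0.160). Picking torch 4.

Call:
{"method": "move_arm", "body": {"increments": [[[48.0,0.0,-0.001,0.095,0.0,0.0,0.0],[48.0,0.0,-0.001,0.19,0.0,0.0,0.0],[48.0,0.0,-0.002,0.286,0.0,0.0,0.0],[48.0,0.0,-0.003,0.381,0.0,0.0,0.0],[48.0,0.0,-0.004,0.476,0.0,0.0,0.0]]]}}

```text
time_s: 24.95
tool_pos: [0.4275, -0.1526, 0.1303]
tool_rot: [-0.043, 0.999, 0.0, 0.0]
wrist_force: [0.6, 0.0, -0.6]
width: 0.559
finger_force: 0.0
```

Call:
{"method": "move_arm", "body": {"increments": [[[48.0,0.001,0.0,0.095,0.0,0.0,0.001],[48.0,0.001,0.0,0.095,0.0,0.0,0.001],[48.0,0.001,0.0,0.095,0.0,0.0,0.001],[48.0,0.001,0.0,0.095,0.0,0.0,0.001]]]}}

```text
time_s: 25.28
tool_pos: [0.4279, -0.1534, 0.1046]
tool_rot: [-0.042, 0.999, -0.0, 0.001]
wrist_force: [-0.6, -0.4, 1.0]
width: 0.56
finger_force: 0.0
```

Call:
{"method": "move_arm", "body": {"increments": [[[20,0,0,0,0,0,0],[20,0,0,0,0,0,0],[20,0,0,0,0,0,0],[20,0,0,0,0,0,0],[20,0,0,0,0,0,0]]]}}

```text
time_s: 25.7
tool_pos: [0.4282, -0.1538, 0.1048]
tool_rot: [-0.042, 0.999, -0.0, 0.001]
wrist_force: [-0.9, 1.6, 10.1]
width: 0.314
finger_force: 43.6
```

Call:
{"method": "move_arm", "body": {"increments": [[[20,0,0,0,0,0,0],[20,0,0,0,0,0,0]]]}}

```text
time_s: 25.87
tool_pos: [0.4282, -0.1538, 0.1048]
tool_rot: [-0.042, 0.999, -0.0, 0.001]
wrist_force: [0.5, 0.4, 10.0]
width: 0.316
finger_force: 43.6
```

Run:
```python
from plan import *
o=observe();print(o['tool_pos'],o['finger_force'])
lift(4,o['tool_pos'][2])
```

```text
[ 0.4282351  -0.15379033  0.10478105] 43.647719621658325
[[20.0, 0.0, 0.0, -0.097, 0.0, 0.0, 0.0], [20.0, -0.001, 0.0, -0.195, 0.0, 0.001, 0.0], [20.0, -0.001, 0.0, -0.292, 0.0, 0.001, -0.001], [20.0, -0.001, 0.0, -0.389, 0.0, 0.002, -0.001], [20.0, -0.001, 0.0, -0.487, 0.0, 0.002, -0.001]]
[[20.0, -0.001, 0.0, -0.097, -0.001, 0.001, 0.0]]
[[20.0, -0.064, 0.072, 0.01, 0.0, -0.031, 0.0], [20.0, -0.128, 0.145, 0.019, 0.0, -0.061, 0.0], [20.0, -0.192, 0.217, 0.029, 0.0, -0.092, 0.0], [20.0, -0.257, 0.29, 0.038, 0.0, -0.122, 0.0], [20.0, -0.321, 0.362, 0.048, 0.0, -0.153, 0.0]]
[[20.0, -0.061, 0.073, 0.019, 0.0, -0.03, 0.0], [20.0, -0.061, 0.073, 0.019, 0.0, -0.03, 0.0], [20.0, -0.061, 0.073, 0.019, 0.0, -0.03, 0.0], [20.0, -0.061, 0.073, 0.019, 0.0, -0.03, 0.0], [20.0, -0.061, 0.073, 0.019, 0.0, -0.03, 0.0]]
[[20.0, 0.0, 0.0, 0.0, 0.0, 0.0, 0.0]]
end [ 0.5321 -0.0138  0.2629]
```

Call:
{"method": "move_arm", "body": {"increments": [[[20.0,0.0,0.0,-0.097,0.0,0.0,0.0],[20.0,-0.001,0.0,-0.195,0.0,0.001,0.0],[20.0,-0.001,0.0,-0.292,0.0,0.001,-0.001],[20.0,-0.001,0.0,-0.389,0.0,0.002,-0.001],[20.0,-0.001,0.0,-0.487,0.0,0.002,-0.001]]]}}

```text
time_s: 26.28
tool_pos: [0.4272, -0.1535, 0.2516]
tool_rot: [-0.043, 0.999, -0.0, -0.0]
wrist_force: [-0.1, 0.3, -1.2]
width: 0.313
finger_force: 44.6
```

Call:
{"method": "move_arm", "body": {"increments": [[[20.0,-0.001,0.0,-0.097,-0.001,0.001,0.0]]]}}

```text
time_s: 26.37
tool_pos: [0.4275, -0.1535, 0.2808]
tool_rot: [-0.043, 0.999, 0.0, -0.001]
wrist_force: [0.9, -0.5, -2.5]
width: 0.317
finger_force: 44.6
```

Call:
{"method": "move_arm", "body": {"increments": [[[20.0,-0.064,0.072,0.01,0.0,-0.031,0.0],[20.0,-0.128,0.145,0.019,0.0,-0.061,0.0],[20.0,-0.192,0.217,0.029,0.0,-0.092,0.0],[20.0,-0.257,0.29,0.038,0.0,-0.122,0.0],[20.0,-0.321,0.362,0.048,0.0,-0.153,0.0]]]}}

```text
time_s: 26.78
tool_pos: [0.5152, -0.0359, 0.2648]
tool_rot: [-0.042, 0.996, 0.004, 0.08]
wrist_force: [0.6, -0.8, -1.1]
width: 0.314
finger_force: 45.0
```

Call:
{"method": "move_arm", "body": {"increments": [[[20.0,-0.061,0.073,0.019,0.0,-0.03,0.0],[20.0,-0.061,0.073,0.019,0.0,-0.03,0.0],[20.0,-0.061,0.073,0.019,0.0,-0.03,0.0]]]}}

```text
time_s: 27.03
tool_pos: [0.5314, -0.0127, 0.2616]
tool_rot: [-0.043, 0.995, 0.005, 0.094]
wrist_force: [-0.6, 0.2, -1.2]
width: 0.314
finger_force: 45.1
```

Call:
{"method": "move_arm", "body": {"increments": [[[20,-0.036,0,0.088,0,0,0],[20,-0.07,0,0.177,0,0,0],[20,-0.07,0,0.177,0,0,0]]]}}

```text
time_s: 27.28
tool_pos: [0.5615, -0.0116, 0.209]
tool_rot: [-0.042, 0.995, 0.005, 0.092]
wrist_force: [-1.5, 0.9, -3.3]
width: 0.315
finger_force: 45.0
```

Call:
{"method": "move_arm", "body": {"increments": [[[20,0,0,0,0,0,0],[20,0,0,0,0,0,0],[20,0,0,0,0,0,0]]]}}

```text
time_s: 27.53
tool_pos: [0.5619, -0.0115, 0.2143]
tool_rot: [-0.042, 0.995, 0.005, 0.095]
wrist_force: [0.9, 0.6, -1.1]
width: 0.318
finger_force: 45.0
```

Run:
```python
from plan import *
into2(4,.1048)
```

```text
[ 0.56192434 -0.01152493  0.21432158] [ 0.56216767 -0.01134349  0.21287453]
[[20.0, -0.012, 0.0, 0.037, 0.0, 0.0, 0.0], [20.0, -0.023, 0.0, 0.075, 0.0, -0.001, -0.001], [20.0, -0.035, 0.0, 0.112, 0.001, -0.001, -0.001], [20.0, -0.047, 0.0, 0.15, 0.001, -0.002, -0.001], [20.0, -0.047, 0.0, 0.15, 0.001, -0.002, -0.001]]
[[20.0, 0.0, 0.0, 0.0, 0.0, 0.0, 0.0]]
[[20.0, 0.002, 0.0, 0.021, 0.0, 0.0, 0.0], [20.0, 0.003, 0.0, 0.042, 0.0, 0.0, 0.0], [20.0, 0.005, 0.0, 0.063, 0.0, 0.0, 0.0], [20.0, 0.006, 0.0, 0.083, 0.0, 0.0, 0.0]]
[[20.0, 0.003, 0.0, 0.025, 0.0, 0.0, 0.0], [20.0, 0.006, 0.0, 0.051, 0.0, 0.0, 0.0], [20.0, 0.009, 0.0, 0.076, 0.0, 0.0, 0.0], [20.0, 0.012, 0.0, 0.102, 0.0, 0.0, 0.0], [20.0, 0.012, 0.0, 0.102, 0.0, 0.0, 0.0]]
[[20.0, 0.0, 0.0, 0.0, 0.0, 0.0, 0.0], [20.0, 0.0, 0.0, 0.0, 0.0, 0.0, 0.0]]
end [ 0.5895 -0.0091  0.1173]
```

Call:
{"method": "move_arm", "body": {"increments": [[[20.0,-0.012,0.0,0.037,0.0,0.0,0.0],[20.0,-0.023,0.0,0.075,0.0,-0.001,-0.001],[20.0,-0.035,0.0,0.112,0.001,-0.001,-0.001],[20.0,-0.047,0.0,0.15,0.001,-0.002,-0.001],[20.0,-0.047,0.0,0.15,0.001,-0.002,-0.001]]]}}

```text
time_s: 27.95
tool_pos: [0.5837, -0.0089, 0.1681]
tool_rot: [-0.043, 0.995, 0.004, 0.093]
wrist_force: [-0.2, -0.2, -2.1]
width: 0.317
finger_force: 45.1
```

Call:
{"method": "move_arm", "body": {"increments": [[[20,0,0,0,0,0,0],[20,0,0,0,0,0,0]]]}}

```text
time_s: 28.12
tool_pos: [0.584, -0.009, 0.1712]
tool_rot: [-0.043, 0.995, 0.004, 0.095]
wrist_force: [0.6, -0.5, -0.7]
width: 0.317
finger_force: 45.1
```

Call:
{"method": "move_arm", "body": {"increments": [[[20.0,0.002,0.0,0.021,0.0,0.0,0.0],[20.0,0.003,0.0,0.042,0.0,0.0,0.0],[20.0,0.005,0.0,0.063,0.0,0.0,0.0],[20.0,0.006,0.0,0.083,0.0,0.0,0.0]]]}}

```text
time_s: 28.45
tool_pos: [0.5868, -0.0088, 0.1456]
tool_rot: [-0.043, 0.995, 0.004, 0.095]
wrist_force: [0.6, -0.0, -0.7]
width: 0.314
finger_force: 45.1
```

Call:
{"method": "move_arm", "body": {"increments": [[[20.0,0.003,0.0,0.025,0.0,0.0,0.0],[20.0,0.006,0.0,0.051,0.0,0.0,0.0],[20.0,0.009,0.0,0.076,0.0,0.0,0.0],[20.0,0.012,0.0,0.102,0.0,0.0,0.0],[20.0,0.012,0.0,0.102,0.0,0.0,0.0]]]}}

```text
time_s: 28.87
tool_pos: [0.5898, -0.0086, 0.1152]
tool_rot: [-0.043, 0.994, 0.004, 0.096]
wrist_force: [-0.9, 0.2, 2.9]
width: 0.316
finger_force: 45.8
```

Call:
{"method": "move_arm", "body": {"increments": [[[20,0,0,0,0,0,0],[20,0,0,0,0,0,0],[20,0,0,0,0,0,0]]]}}

```text
time_s: 29.12
tool_pos: [0.5891, -0.0086, 0.1154]
tool_rot: [-0.043, 0.995, 0.004, 0.095]
wrist_force: [-0.2, 0.5, -1.1]
width: 0.317
finger_force: 45.4
```

Run:
```python
from plan import *
o=observe();print(o['tool_pos'],lens(4,2.5,4.5,11,.1048)[0],o['wrist_force'])
straight(4,.1048)
```

```text
[ 0.58914579 -0.00858742  0.11542461] [ 0.58956716 -0.00899452  0.11737453] [-0.24362375  0.50546538 -1.1077961 ]
[[20.0, -0.007, 0.0, 0.001, 0.0, 0.023, 0.0], [20.0, -0.015, 0.0, 0.003, 0.0, 0.045, 0.0], [20.0, -0.022, -0.001, 0.004, 0.0, 0.068, 0.0], [20.0, -0.029, -0.001, 0.006, 0.0, 0.091, 0.0], [20.0, -0.037, -0.001, 0.007, 0.0, 0.114, 0.0]]
[[20.0, -0.007, 0.0, 0.001, 0.0, 0.022, 0.0], [20.0, -0.014, 0.0, 0.002, 0.0, 0.045, 0.0], [20.0, -0.022, 0.0, 0.002, 0.0, 0.068, 0.0], [20.0, -0.022, 0.0, 0.002, 0.0, 0.068, 0.0], [20.0, -0.022, 0.0, 0.002, 0.0, 0.068, 0.0]]
end [ 0.607  -0.0073  0.1153]
```

Call:
{"method": "move_arm", "body": {"increments": [[[20.0,-0.007,0.0,0.001,0.0,0.023,0.0],[20.0,-0.015,0.0,0.003,0.0,0.045,0.0],[20.0,-0.022,-0.001,0.004,0.0,0.068,0.0],[20.0,-0.029,-0.001,0.006,0.0,0.091,0.0],[20.0,-0.037,-0.001,0.007,0.0,0.114,0.0]]]}}

```text
time_s: 29.53
tool_pos: [0.6004, -0.0079, 0.1154]
tool_rot: [-0.043, 0.998, 0.002, 0.035]
wrist_force: [0.3, -0.9, -1.8]
width: 0.311
finger_force: 45.2
```

Call:
{"method": "move_arm", "body": {"increments": [[[20.0,-0.007,0.0,0.001,0.0,0.022,0.0],[20.0,-0.014,0.0,0.002,0.0,0.045,0.0],[20.0,-0.022,0.0,0.002,0.0,0.068,0.0],[20.0,-0.022,0.0,0.002,0.0,0.068,0.0],[20.0,-0.022,0.0,0.002,0.0,0.068,0.0]]]}}

```text
time_s: 29.95
tool_pos: [0.6072, -0.0073, 0.115]
tool_rot: [-0.043, 0.999, 0.0, -0.0]
wrist_force: [-0.2, -0.2, -0.2]
width: 0.313
finger_force: 45.1
```

Call:
{"method": "move_arm", "body": {"increments": [[[48,0,0,0,0,0,0],[48,0,0,0,0,0,0],[48,0,0,0,0,0,0],[48,0,0,0,0,0,0],[48,0,0,0,0,0,0]]]}}

```text
time_s: 30.37
tool_pos: [0.607, -0.0074, 0.1158]
tool_rot: [-0.043, 0.999, 0.0, 0.0]
wrist_force: [-0.3, -0.2, 1.2]
width: 0.563
finger_force: 0.0
```

Call:
{"method": "move_arm", "body": {"increments": [[[48,0,0,-0.08,0,0,0],[48,0,0,-0.17,0,0,0],[48,0,0,-0.27,0,0,0],[48,0,0,-0.39,0,0,0],[48,0,0,-0.51,0,0,0]]]}}

```text
time_s: 30.78
tool_pos: [0.6065, -0.0074, 0.2701]
tool_rot: [-0.043, 0.999, 0.0, -0.0]
wrist_force: [1.1, -0.7, 0.0]
width: 0.564
finger_force: 0.0
```

Call:
{"method": "move_arm", "body": {"increments": [[[0,-0.02,-0.09,0,0,0,0],[0,-0.04,-0.18,0,0,0,0],[0,-0.061,-0.268,0,0,0,0],[0,-0.061,-0.268,0,0,0,0],[0,-0.061,-0.268,0,0,0,0]]]}}

```text
time_s: 31.2
tool_pos: [0.6324, -0.0871, 0.2682]
tool_rot: [-0.042, 0.999, 0.0, -0.0]
wrist_force: [-0.4, 0.8, -0.0]
width: 0.002
finger_force: 0.0
```

Run:
```python
from plan import *
from meas import *
rgb=chk(W,'top'); save('t5.png',cv2.resize(rgb[120:280,180:480],None,fx=2.6,fy=2.6)); chk(W,'side')
rgb=grab('wrist')[0]; save('w5.png',rgb)
print(observe()['tool_pos'])
```

```text
well4
well3 | 0.05: n24 xlo -15.9 y -0.3 zhi 77.2 | 0.08: n34 xlo -15.6 y 0.3 zhi 115.1 | 0.124: n27 xlo -16.0 y -0.8 zhi 144.8 | 0.146: n61 xlo -13.6 y 0.4 zhi 153.0
well2 | 0.05: n28 xlo -15.3 y -0.5 zhi 76.8 | 0.08: n37 xlo -15.4 y 0.1 zhi 114.0 | 0.124: n26 xlo -15.2 y 0.4 zhi 145.7 | 0.146: n62 xlo -14.6 y 1.7 zhi 153.7
well1 | 0.05: n33 xlo -15.0 y -1.7 zhi 78.9 | 0.08: n44 xlo -15.5 y -2.2 zhi 116.8 | 0.124: n34 xlo -15.7 y -1.2 zhi 145.9 | 0.146: n63 xlo -13.5 y 0.8 zhi 153.4
well4 | 0.05: n76 xlo -16.7 y -8.1 zhi 78.5 | 0.08: n94 xlo -15.6 y -5.9 zhi 115.6 | 0.124: n65 xlo -17.2 y -7.9 zhi 145.6 | 0.146: n34 xlo -14.3 y -2.6 zhi 153.2
well3 | 0.05: n77 xlo -16.8 y -9.1 zhi 79.6 | 0.08: n88 xlo -16.6 y -8.6 zhi 117.3 | 0.124: n60 xlo -16.7 y -8.8 zhi 145.7 | 0.146: n34 xlo -17.6 y -5.0 zhi 153.1
well2 | 0.05: n61 xlo -15.2 y -7.2 zhi 78.8 | 0.08: n91 xlo -16.3 y -6.8 zhi 116.5 | 0.124: n52 xlo -15.6 y -8.7 zhi 145.1 | 0.146: n30 xlo -15.2 y -6.0 zhi 153.3
well1 | 0.05: n64 xlo -15.5 y -8.7 zhi 78.9 | 0.08: n83 xlo -16.8 y -9.3 zhi 117.6 | 0.124: n55 xlo -16.1 y -6.4 zhi 145.2 | 0.146: n25 xlo -14.7 y -6.0 zhi 152.8
[ 0.63203194 -0.0852621   0.26865759]
```

View pics/t5.png

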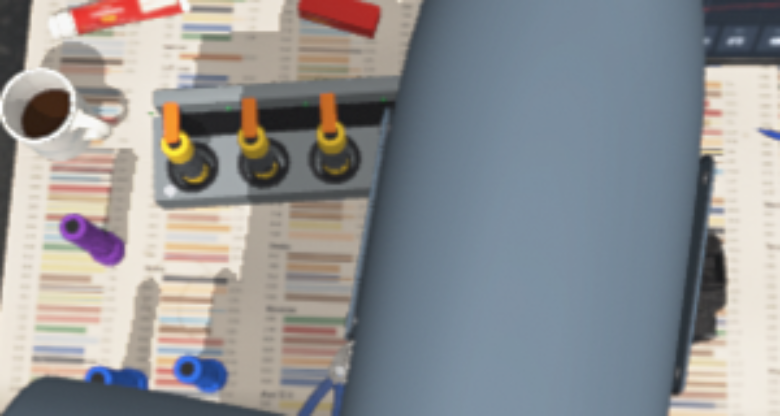

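View pics/w5.png

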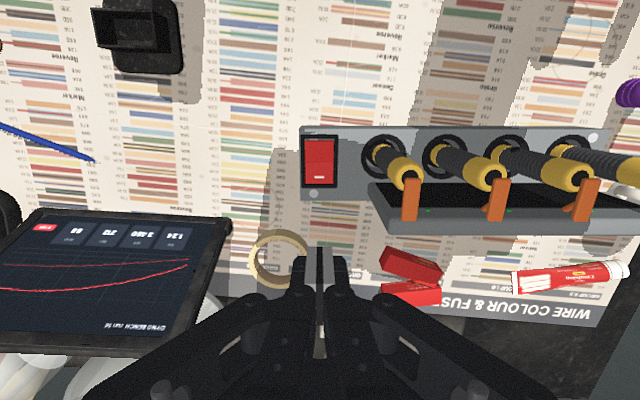

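All four torches are docked (wrist picture). The rocker is at (319,161) with its white bar on the far side at (319,177). Now down onto the far half.

Call:
{"method": "move_arm", "body": {"increments": [[[0,0,0,0.09,0,0,0],[0,0,0,0.18,0,0,0],[0,0,0,0.27,0,0,0],[0,0,0,0.36,0,0,0],[0,0,0,0.45,0,0,0]]]}}

```text
time_s: 31.77
tool_pos: [0.6319, -0.0848, 0.1327]
tool_rot: [-0.044, 0.999, 0.0, 0.0]
wrist_force: [0.0, 0.6, -0.3]
width: -0.003
finger_force: 0.0
```

Call:
{"method": "move_arm", "body": {"increments": [[[0,0,0,0.07,0,0,0],[0,0,0,0.14,0,0,0],[0,0,0,0.14,0,0,0],[0,0,0,0.14,0,0,0],[0,0,0,0.14,0,0,0]]]}}

```text
time_s: 32.18
tool_pos: [0.6328, -0.0855, 0.0932]
tool_rot: [-0.043, 0.999, -0.0, 0.001]
wrist_force: [0.6, 0.5, 0.3]
width: 0.002
finger_force: 0.0
```

Run:
```python
from plan import *
np.seterr(invalid='ignore')
rgb,d,K,D,T=grab('wrist'); P=cloud(d,K,D,T); hsv=cv2.cvtColor(rgb,cv2.COLOR_RGB2HSV)
m=((hsv[...,0]<6)|(hsv[...,0]>174))&(hsv[...,1]>150)&(P[...,2]>.045)&(P[...,2]<.08)&(abs(P[...,0]-.618)<.05)&(abs(P[...,1]+.086)<.05)
r=cv2.minAreaRect(P[m][:,:2].astype(np.float32)*1000); print(m.sum(),r,observe()['tool_pos'])
q=P[m]; print(np.percentile(q,[1,99],axis=0).round(4)); A=np.c_[q[:,0]-.618,q[:,1]+.086,np.ones(len(q))]; print(np.linalg.lstsq(A,q[:,2],rcond=None)[0])
```

```text
4052 ((620.7194213867188, -87.4035873413086), (56.4232063293457, 36.15294647216797), 4.584813594818115) [ 0.63310627 -0.08561441  0.0934248 ]
[[ 0.5923 -0.1054  0.0556]
 [ 0.643  -0.0692  0.0676]]
[0.10320466 0.02860099 0.06242913]
```

Call:
{"method": "move_arm", "body": {"increments": [[[0,0,-0.005,0.03,0,0,0],[0,0,-0.005,0.06,0,0,0],[0,0,-0.005,0.08,0,0,0],[0,0,-0.005,0.09,0,0,0],[0,0,-0.005,0.1,0,0,0]]]}}

```text
time_s: 32.65
tool_pos: [0.6326, -0.0874, 0.0613]
tool_rot: [-0.043, 0.999, 0.0, 0.0]
wrist_force: [2.7, 1.2, 3.6]
width: -0.001
finger_force: 1.9
```

Call:
{"method": "move_arm", "body": {"increments": [[[0,0,0,0.01,0,0,0],[0,0,0,0.02,0,0,0],[0,0,0,0.02,0,0,0]]]}}

```text
time_s: 32.9
tool_pos: [0.633, -0.0874, 0.0604]
tool_rot: [-0.043, 0.999, -0.0, 0.002]
wrist_force: [-24.3, 3.2, 63.4]
width: -0.001
finger_force: 31.6
```

The rocker met its stop (63 N). Backing off straight up, then checking.

Call:
{"method": "move_arm", "body": {"increments": [[[0,0,0,-0.02,0,0,0],[0,0,0,-0.08,0,0,0],[0,0,0,-0.17,0,0,0],[0,0,0,-0.27,0,0,0],[0,0,0,-0.38,0,0,0]]]}}

```text
time_s: 33.32
tool_pos: [0.6315, -0.0873, 0.17]
tool_rot: [-0.043, 0.999, 0.0, -0.001]
wrist_force: [0.8, 0.2, 0.0]
width: -0.002
finger_force: 0.0
```

Call:
{"method": "move_arm", "body": {"increments": [[[0,0,0,-0.1,0,0,0],[0,0,0,-0.2,0,0,0],[0,0,0,-0.3,0,0,0],[0,0,0,-0.3,0,0,0],[0,0,0,-0.3,0,0,0]]]}}

```text
time_s: 33.73
tool_pos: [0.6331, -0.0875, 0.2609]
tool_rot: [-0.043, 0.999, -0.0, 0.001]
wrist_force: [0.6, 0.4, -0.2]
width: 0.0
finger_force: 0.0
```

```bash
cat > m2.py <<'E'
from plan import *
np.seterr(invalid='ignore')
def fit(P,x0,x1,y0,y1,zl,zh,nm):
    z=P[...,2]; m=(P[...,0]>x0)&(P[...,0]<x1)&(P[...,1]>y0)&(P[...,1]<y1)&(z>zl)&(z<zh)
    if m.sum()>10:
        r=cv2.minAreaRect(P[m][:,:2].astype(np.float32)*1000); print(nm,m.sum(),np.round(r[0],1),np.round(r[1],1),round(r[2],2),np.median(P[m],0).round(3))
def hc(n):
    rgb,d,K,D,T=grab(n); P=cloud(d,K,D,T)
    fit(P,.36,.48,-.33,-.2,.18,.2,n+' hand'); fit(P,.45,.64,-.42,-.23,.038,.055,n+' rim'); fit(P,.45,.64,-.42,-.23,.006,.055,n+' base')
    return rgb,P
E
python3 - <<'E'
from m2 import *
rgb,P=hc('wrist'); save('w6.png',rgb); hc('top')
hsv=cv2.cvtColor(rgb,cv2.COLOR_RGB2HSV)
m=((hsv[...,0]<6)|(hsv[...,0]>174))&(hsv[...,1]>150)&(P[...,2]>.045)&(P[...,2]<.08)&(abs(P[...,0]-.618)<.05)&(abs(P[...,1]+.086)<.05)
q=P[m]; A=np.c_[q[:,0]-.618,q[:,1]+.086,np.ones(len(q))]; print('rocker plane',len(q),np.linalg.lstsq(A,q[:,2],rcond=None)[0])
print(observe()['joint_pos'])
rh=rot(np.deg2rad(-5.4-90))
print(rh.as_matrix().round(2).tolist())
plan([([.53,-.2,.36],rh,70),([.42,-.265,.33],rh,70,3)])
E
```

```text
wrist rim 1010 [ 491.4 -314.3] [38.7 68.9] 3.69 [ 0.489 -0.316  0.045]
wrist base 5685 [ 495.4 -313.5] [77.2 86.5] 3.34 [ 0.494 -0.313  0.012]
top hand 104 [ 418.7 -281.4] [24.  26.5] 88.33 [ 0.417 -0.281  0.191]
top rim 55 [ 491.7 -333.8] [28.2 42.3] 85.97 [ 0.489 -0.34   0.045]
top base 294 [ 532.3 -368.6] [ 71.6 172.9] 75.38 [ 0.487 -0.342  0.013]
rocker plane 1249 [-0.14216962  0.0158705   0.06298224]
[-1.37474079e-01  5.24193130e-01  4.81709302e-01  1.52966080e+00
  2.46014821e-04 -2.23390217e-01]
[[0.09, 1.0, 0.0], [1.0, -0.09, 0.0], [0.0, 0.0, -1.0]]
[[70.0, 0.022, -0.02, -0.02, 0.0, 0.0, 0.098], [70.0, 0.044, -0.041, -0.04, 0.0, 0.0, 0.197], [70.0, 0.066, -0.061, -0.06, 0.0, 0.0, 0.295], [70.0, 0.087, -0.081, -0.08, 0.0, 0.0, 0.393], [70.0, 0.109, -0.101, -0.099, 0.0, 0.0, 0.492]]
[[70.0, 0.009, -0.029, -0.02, 0.0, 0.0, 0.098], [70.0, 0.018, -0.057, -0.04, 0.0, 0.0, 0.196], [70.0, 0.027, -0.086, -0.06, 0.0, -0.001, 0.295], [70.0, 0.036, -0.114, -0.08, -0.001, -0.001, 0.393], [70.0, 0.045, -0.143, -0.1, -0.001, -0.001, 0.492]]
[[70.0, -0.006, -0.029, -0.02, 0.0, 0.0, 0.098], [70.0, -0.012, -0.058, -0.04, 0.0, 0.0, 0.196], [70.0, -0.018, -0.087, -0.06, 0.0, 0.0, 0.295], [70.0, -0.024, -0.116, -0.08, 0.0, 0.0, 0.393], [70.0, -0.03, -0.146, -0.099, 0.0, 0.0, 0.491]]
[[70.0, -0.02, -0.022, -0.02, 0.0, 0.0, 0.099], [70.0, -0.039, -0.044, -0.04, 0.0, -0.001, 0.197]]
[[70.0, -0.05, -0.069, 0.02, 0.0, 0.0, 0.0], [70.0, -0.1, -0.138, 0.04, 0.0, 0.0, 0.0], [70.0, -0.15, -0.207, 0.06, 0.0, 0.0, 0.0], [70.0, -0.2, -0.276, 0.08, 0.0, 0.0, 0.0], [70.0, -0.251, -0.345, 0.1, 0.0, 0.0, 0.0]]
[[70.0, 0.0, 0.0, 0.0, 0.0, 0.0, 0.0], [70.0, 0.0, 0.0, 0.0, 0.0, 0.0, 0.0], [70.0, 0.0, 0.0, 0.0, 0.0, 0.0, 0.0]]
end [ 0.4199 -0.2651  0.3299]
```

View pics/w6.png

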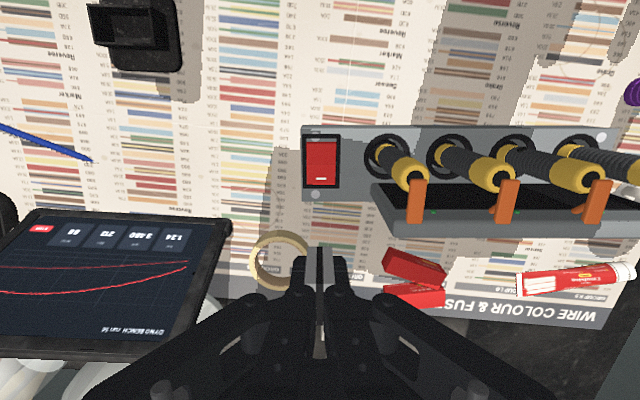

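The rocker is down on its far half: its plane slope went from +0.10 to −0.14. The cradle has been knocked to about (0.491, −0.314). Moving over the handset.

Call:
{"method": "move_arm", "body": {"increments": [[[70.0,0.022,-0.02,-0.02,0.0,0.0,0.098],[70.0,0.044,-0.041,-0.04,0.0,0.0,0.197],[70.0,0.066,-0.061,-0.06,0.0,0.0,0.295],[70.0,0.087,-0.081,-0.08,0.0,0.0,0.393],[70.0,0.109,-0.101,-0.099,0.0,0.0,0.492]]]}}

```text
time_s: 34.25
tool_pos: [0.6015, -0.1206, 0.288]
tool_rot: [0.215, 0.977, 0.0, -0.001]
wrist_force: [0.9, 0.4, -0.3]
width: 0.711
finger_force: 0.0
```

Call:
{"method": "move_arm", "body": {"increments": [[[70.0,0.009,-0.029,-0.02,0.0,0.0,0.098],[70.0,0.018,-0.057,-0.04,0.0,0.0,0.196],[70.0,0.027,-0.086,-0.06,0.0,-0.001,0.295],[70.0,0.036,-0.114,-0.08,-0.001,-0.001,0.393],[70.0,0.045,-0.143,-0.1,-0.001,-0.001,0.492]]]}}

```text
time_s: 34.67
tool_pos: [0.5715, -0.154, 0.318]
tool_rot: [0.457, 0.889, 0.0, -0.001]
wrist_force: [0.1, -0.4, -0.2]
width: 0.82
finger_force: 0.0
```

Call:
{"method": "move_arm", "body": {"increments": [[[70.0,-0.006,-0.029,-0.02,0.0,0.0,0.098],[70.0,-0.012,-0.058,-0.04,0.0,0.0,0.196],[70.0,-0.018,-0.087,-0.06,0.0,0.0,0.295],[70.0,-0.024,-0.116,-0.08,0.0,0.0,0.393],[70.0,-0.03,-0.146,-0.099,0.0,0.0,0.491]]]}}

```text
time_s: 35.08
tool_pos: [0.5413, -0.187, 0.3477]
tool_rot: [0.668, 0.744, 0.0, -0.001]
wrist_force: [0.4, 0.1, -1.0]
width: 0.819
finger_force: 0.0
```

Call:
{"method": "move_arm", "body": {"increments": [[[70.0,-0.02,-0.022,-0.02,0.0,0.0,0.099],[70.0,-0.039,-0.044,-0.04,0.0,-0.001,0.197]]]}}

```text
time_s: 35.25
tool_pos: [0.5295, -0.2001, 0.3597]
tool_rot: [0.741, 0.671, -0.0, -0.0]
wrist_force: [0.1, -0.3, -0.7]
width: 0.822
finger_force: 0.0
```

Call:
{"method": "move_arm", "body": {"increments": [[[70.0,-0.05,-0.069,0.02,0.0,0.0,0.0],[70.0,-0.1,-0.138,0.04,0.0,0.0,0.0],[70.0,-0.15,-0.207,0.06,0.0,0.0,0.0],[70.0,-0.2,-0.276,0.08,0.0,0.0,0.0],[70.0,-0.251,-0.345,0.1,0.0,0.0,0.0]]]}}

```text
time_s: 35.67
tool_pos: [0.4185, -0.2652, 0.329]
tool_rot: [0.74, 0.673, -0.0, -0.0]
wrist_force: [0.0, -0.2, 0.3]
width: 0.82
finger_force: 0.0
```

Call:
{"method": "move_arm", "body": {"increments": [[[70,0,0,0,0,0,0],[70,0,0,0,0,0,0],[70,0,0,0,0,0,0],[70,0,0,0,0,0,0]]]}}

```text
time_s: 36.0
tool_pos: [0.4206, -0.2648, 0.3303]
tool_rot: [0.739, 0.673, 0.0, 0.0]
wrist_force: [-0.1, 0.9, -0.1]
width: 0.825
finger_force: 0.0
```

Run:
```python
from m2 import *
rgb,P=hc('wrist'); save('w7.png',rgb); np.save('w7.npy',P)
print(observe()['tool_pos'],observe()['joint_pos'].round(2))
# pocket hole: rays through low points hitting rim plane
```

```text
wrist hand 1313 [ 421.6 -266.4] [56.2 26.5] 84.44 [ 0.422 -0.263  0.191]
wrist rim 344 [ 491.9 -314.8] [38.6 68. ] 3.28 [ 0.493 -0.313  0.045]
wrist base 2568 [ 492.  -314.5] [85.3 85.7] 3.46 [ 0.491 -0.312  0.012]
[ 0.4206819  -0.26469905  0.33037055] [-0.56  0.22  0.22  1.57  0.    1.1 ]
```

View pics/w7.png

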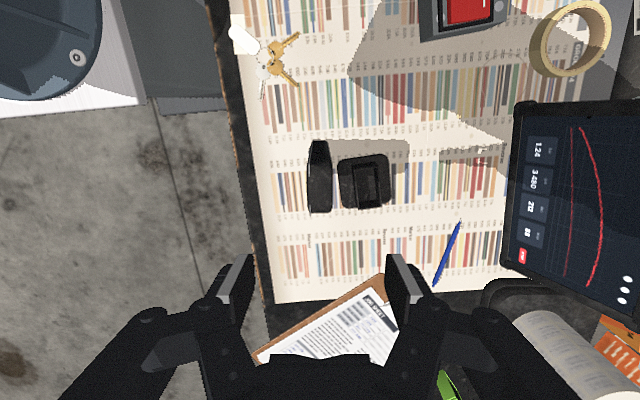

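Handset at (319,178), standing; cradle beside it at (365,182). Grasping the handset.

Run:
```python
from m2 import *
rh=rot(np.deg2rad(-5.5-90))
plan([([.421,-.2655,.14],rh,70,4)])
```

```text
[[70.0, 0.0, 0.0, 0.091, 0.0, 0.0, 0.0], [70.0, -0.001, 0.0, 0.181, 0.0, 0.0, 0.001], [70.0, -0.001, 0.0, 0.272, 0.0, 0.0, 0.001], [70.0, -0.001, 0.0, 0.363, 0.001, 0.0, 0.001], [70.0, -0.002, 0.0, 0.453, 0.001, 0.0, 0.002]]
[[70.0, 0.0, 0.001, 0.091, 0.0, 0.0, 0.0], [70.0, 0.0, 0.001, 0.182, 0.0, 0.0, 0.001], [70.0, 0.0, 0.001, 0.182, 0.0, 0.0, 0.001], [70.0, 0.0, 0.001, 0.182, 0.0, 0.0, 0.001], [70.0, 0.0, 0.001, 0.182, 0.0, 0.0, 0.001]]
[[70.0, 0.0, 0.0, 0.0, 0.0, 0.0, 0.0]]
end [ 0.4211 -0.2654  0.1399]
```

Call:
{"method": "move_arm", "body": {"increments": [[[70.0,0.0,0.0,0.091,0.0,0.0,0.0],[70.0,-0.001,0.0,0.181,0.0,0.0,0.001],[70.0,-0.001,0.0,0.272,0.0,0.0,0.001],[70.0,-0.001,0.0,0.363,0.001,0.0,0.001],[70.0,-0.002,0.0,0.453,0.001,0.0,0.002]]], "grip_force": 30}}

```text
time_s: 36.47
tool_pos: [0.4207, -0.2653, 0.1934]
tool_rot: [0.74, 0.673, -0.0, 0.0]
wrist_force: [0.4, -0.4, -0.1]
width: 0.82
finger_force: 0.0
```

Call:
{"method": "move_arm", "body": {"increments": [[[70.0,0.0,0.001,0.091,0.0,0.0,0.0],[70.0,0.0,0.001,0.182,0.0,0.0,0.001],[70.0,0.0,0.001,0.182,0.0,0.0,0.001],[70.0,0.0,0.001,0.182,0.0,0.0,0.001],[70.0,0.0,0.001,0.182,0.0,0.0,0.001]]]}}

```text
time_s: 36.88
tool_pos: [0.4214, -0.266, 0.1417]
tool_rot: [0.74, 0.672, 0.0, 0.001]
wrist_force: [0.4, -0.2, 0.8]
width: 0.82
finger_force: 0.0
```

Call:
{"method": "move_arm", "body": {"increments": [[[20,0,0,0,0,0,0],[20,0,0,0,0,0,0],[20,0,0,0,0,0,0],[20,0,0,0,0,0,0],[20,0,0,0,0,0,0]]]}}

```text
time_s: 37.3
tool_pos: [0.4209, -0.2662, 0.1411]
tool_rot: [0.741, 0.672, 0.0, 0.001]
wrist_force: [-0.3, 0.7, 7.7]
width: 0.313
finger_force: 29.5
```

Call:
{"method": "move_arm", "body": {"increments": [[[20,0,0,0,0,0,0],[20,0,0,0,0,0,0],[20,0,0,0,0,0,0]]]}}

```text
time_s: 37.55
tool_pos: [0.4209, -0.2662, 0.1412]
tool_rot: [0.741, 0.672, 0.0, 0.001]
wrist_force: [-0.5, 1.0, 7.0]
width: 0.314
finger_force: 29.5
```

Run:
```python
from m2 import *
o=observe(); print(o['tool_pos'],o['finger_force'])
x,y,z=o['tool_pos']
plan([([x,y,z+.11],R.from_quat(o['tool_rot']),20,3)])
```

```text
[ 0.42092394 -0.26617488  0.14116363] 29.501822590827942
[[20.0, 0.0, 0.0, -0.092, 0.0, 0.0, 0.0], [20.0, 0.0, 0.0, -0.183, 0.0, 0.0, 0.0], [20.0, 0.0, 0.0, -0.275, 0.0, 0.0, 0.0], [20.0, 0.0, 0.001, -0.367, 0.0, 0.0, 0.0], [20.0, 0.0, 0.001, -0.367, 0.0, 0.0, 0.0]]
[[20.0, 0.0, 0.0, 0.0, 0.0, 0.0, 0.0], [20.0, 0.0, 0.0, 0.0, 0.0, 0.0, 0.0]]
end [ 0.421  -0.2661  0.2513]
```

Call:
{"method": "move_arm", "body": {"increments": [[[20.0,0.0,0.0,-0.092,0.0,0.0,0.0],[20.0,0.0,0.0,-0.183,0.0,0.0,0.0],[20.0,0.0,0.0,-0.275,0.0,0.0,0.0],[20.0,0.0,0.001,-0.367,0.0,0.0,0.0],[20.0,0.0,0.001,-0.367,0.0,0.0,0.0]]]}}

```text
time_s: 37.97
tool_pos: [0.4223, -0.2668, 0.2555]
tool_rot: [0.741, 0.672, 0.001, 0.004]
wrist_force: [1.6, 0.2, -1.5]
width: 0.316
finger_force: 30.9
```

Call:
{"method": "move_arm", "body": {"increments": [[[20,0,0,0,0,0,0],[20,0,0,0,0,0,0]]]}}

```text
time_s: 38.13
tool_pos: [0.4206, -0.2657, 0.2497]
tool_rot: [0.741, 0.672, -0.0, 0.0]
wrist_force: [-0.4, -0.4, -2.6]
width: 0.311
finger_force: 30.9
```

Run:
```python
from m2 import *
rgb,d,K,D,T=grab('wrist'); P=cloud(d,K,D,T); o=observe(); print(o['tool_pos'])
z=o['tool_pos'][2]-.1412
fit(P,.37,.47,-.33,-.2,z+.182,z+.2,'held'); fit(P,.45,.64,-.42,-.23,.04,.05,'rim')
Q=(P-o['tool_pos'])@R.from_quat(o['tool_rot']).as_matrix()
for a,b in [(-.05,-.035),(0,.03),(.03,.06),(.06,.1),(.1,.135)]:
    m=(abs(Q[...,0])<.045)&(abs(Q[...,1])<.03)&(Q[...,2]>a)&(Q[...,2]<b); q=Q[m]
    if len(q)>20: print(a,len(q),'x',np.percentile(q[:,0],[2,98]).round(4),'y',np.percentile(q[:,1],[2,98]).round(4))
rp=rot(np.deg2rad(3.4-90))
plan([([.4918,-.3153,.225],rp,20,4)])
```

```text
[ 0.42035383 -0.26557239  0.24925794]
held 13821 [ 421.4 -259.8] [45.8 97.9] 84.89 [ 0.422 -0.257  0.3  ]
rim 472 [ 492.  -314.4] [38.9 67.8] 3.35 [ 0.493 -0.312  0.045]
-0.05 4745 x [-0.0103  0.0281] y [-0.0269  0.026 ]
0 761 x [0.024  0.0284] y [-0.0118  0.0133]
0.03 506 x [0.0198 0.0283] y [-0.0149  0.0132]
0.06 430 x [0.0206 0.0282] y [-0.0143  0.0133]
0.1 192 x [0.0239 0.0282] y [-0.0119  0.013 ]
[[20.0, -0.035, 0.063, 0.02, 0.0, 0.0, -0.037], [20.0, -0.071, 0.127, 0.04, 0.0, 0.0, -0.075], [20.0, -0.106, 0.19, 0.06, -0.001, 0.0, -0.112], [20.0, -0.142, 0.253, 0.081, -0.001, 0.0, -0.15], [20.0, -0.142, 0.253, 0.081, -0.001, 0.0, -0.15]]
[[20.0, 0.0, 0.0, 0.0, 0.0, 0.0, 0.0], [20.0, 0.0, 0.0, 0.0, 0.0, 0.0, 0.0], [20.0, 0.0, 0.0, 0.0, 0.0, 0.0, 0.0]]
end [ 0.4917 -0.3153  0.2249]
```

Call:
{"method": "move_arm", "body": {"increments": [[[20.0,-0.035,0.063,0.02,0.0,0.0,-0.037],[20.0,-0.071,0.127,0.04,0.0,0.0,-0.075],[20.0,-0.106,0.19,0.06,-0.001,0.0,-0.112],[20.0,-0.14,0.253,0.081,-0.001,0.0,-0.15],[20.0,-0.14,0.253,0.081,-0.001,0.0,-0.15]]]}}

```text
time_s: 38.6
tool_pos: [0.4935, -0.3159, 0.2225]
tool_rot: [0.685, 0.729, -0.0, -0.001]
wrist_force: [1.0, -1.3, -2.8]
width: 0.314
finger_force: 31.1
```

Call:
{"method": "move_arm", "body": {"increments": [[[20,0,0,0,0,0,0],[20,0,0,0,0,0,0],[20,0,0,0,0,0,0],[20,0,0,0,0,0,0]]]}}

```text
time_s: 38.93
tool_pos: [0.4918, -0.3148, 0.2265]
tool_rot: [0.686, 0.728, 0.0, 0.001]
wrist_force: [-0.4, -0.4, -2.0]
width: 0.315
finger_force: 31.1
```

Run:
```python
from m2 import *
print(observe()['tool_pos'])
rp=rot(np.deg2rad(3.4-90)); p=[.4919,-.3146]
plan([(p+[.206],rp,20,2,10),(p+[.175],rp,20,0,8),(p+[.1545],rp,20,2,6)])
```

```text
[ 0.49183956 -0.31476926  0.22647697]
[[20.0, 0.0, 0.0, 0.023, 0.001, 0.0, 0.0], [20.0, 0.0, 0.0, 0.046, 0.001, 0.001, 0.0], [20.0, 0.001, 0.0, 0.068, 0.002, 0.001, 0.0], [20.0, 0.001, 0.0, 0.068, 0.002, 0.001, 0.0], [20.0, 0.001, 0.0, 0.068, 0.002, 0.001, 0.0]]
[[20.0, 0.0, 0.0, 0.026, 0.0, 0.0, 0.0], [20.0, 0.0, 0.0, 0.052, 0.0, 0.0, 0.0], [20.0, 0.0, 0.0, 0.078, 0.0, 0.0, 0.0], [20.0, 0.0, 0.0, 0.104, 0.0, 0.0, 0.0]]
[[20.0, 0.0, 0.0, 0.017, 0.0, 0.0, 0.0], [20.0, 0.0, 0.0, 0.034, 0.0, 0.0, 0.0], [20.0, 0.0, 0.0, 0.051, 0.0, 0.0, 0.0], [20.0, 0.0, 0.0, 0.068, 0.0, 0.0, 0.0], [20.0, 0.0, 0.0, 0.068, 0.0, 0.0, 0.0]]
[[20.0, 0.0, 0.0, 0.0, 0.0, 0.0, 0.0]]
end [ 0.4918 -0.3145  0.1545]
```

Call:
{"method": "move_arm", "body": {"increments": [[[20.0,0.0,0.0,0.023,0.001,0.0,0.0],[20.0,0.0,0.0,0.046,0.001,0.001,0.0],[20.0,0.001,0.0,0.068,0.002,0.001,0.0],[20.0,0.001,0.0,0.068,0.002,0.001,0.0],[20.0,0.001,0.0,0.068,0.002,0.001,0.0]]]}}

```text
time_s: 39.35
tool_pos: [0.4919, -0.3145, 0.2051]
tool_rot: [0.686, 0.728, -0.0, -0.001]
wrist_force: [0.2, -0.3, -1.1]
width: 0.31
finger_force: 31.0
```

Call:
{"method": "move_arm", "body": {"increments": [[[20.0,0.0,0.0,0.026,0.0,0.0,0.0],[20.0,0.0,0.0,0.052,0.0,0.0,0.0],[20.0,0.0,0.0,0.052,0.0,0.0,0.0]]]}}

```text
time_s: 39.6
tool_pos: [0.4917, -0.3144, 0.1883]
tool_rot: [0.686, 0.728, -0.0, -0.001]
wrist_force: [-0.5, -0.2, -1.8]
width: 0.311
finger_force: 31.0
```

Call:
{"method": "move_arm", "body": {"increments": [[[20.0,0.0,0.0,0.02,0.0,0.0,0.0],[20.0,0.0,0.0,0.04,0.0,0.0,0.0],[20.0,0.0,0.0,0.04,0.0,0.0,0.0]]]}}

```text
time_s: 39.85
tool_pos: [0.4918, -0.3145, 0.1767]
tool_rot: [0.686, 0.728, -0.0, -0.001]
wrist_force: [0.0, 0.3, -1.9]
width: 0.313
finger_force: 31.0
```

Call:
{"method": "move_arm", "body": {"increments": [[[20.0,0.0,0.0,0.017,0.0,0.0,0.0],[20.0,0.0,0.0,0.034,0.0,0.0,0.0],[20.0,0.0,0.0,0.051,0.0,0.0,0.0],[20.0,0.0,0.0,0.067,0.0,0.0,0.0],[20.0,0.0,0.0,0.067,0.0,0.0,0.0]]]}}

```text
time_s: 40.27
tool_pos: [0.4918, -0.3145, 0.1568]
tool_rot: [0.686, 0.728, -0.0, -0.001]
wrist_force: [-0.1, -0.1, -1.6]
width: 0.309
finger_force: 31.0
```

Call:
{"method": "move_arm", "body": {"increments": [[[20,0,0,0.005,0,0,0],[20,0,0,0.01,0,0,0],[20,0,0,0.01,0,0,0]]]}}

```text
time_s: 40.52
tool_pos: [0.4922, -0.3147, 0.1549]
tool_rot: [0.686, 0.728, -0.0, -0.0]
wrist_force: [-0.1, 0.2, -0.7]
width: 0.314
finger_force: 31.1
```

Call:
{"method": "move_arm", "body": {"increments": [[[60,0,0,0,0,0,0],[60,0,0,0,0,0,0],[60,0,0,0,0,0,0],[60,0,0,0,0,0,0],[60,0,0,0,0,0,0]]]}}

```text
time_s: 40.93
tool_pos: [0.4923, -0.3148, 0.1552]
tool_rot: [0.686, 0.728, -0.0, -0.0]
wrist_force: [-0.3, 0.6, -0.2]
width: 0.698
finger_force: 0.0
```

Call:
{"method": "move_arm", "body": {"increments": [[[60,0,0,-0.06,0,0,0],[60,0,0,-0.15,0,0,0],[60,0,0,-0.25,0,0,0],[60,0,0,-0.35,0,0,0],[60,0,0,-0.45,0,0,0]]]}}

```text
time_s: 41.35
tool_pos: [0.4921, -0.3146, 0.2916]
tool_rot: [0.686, 0.728, -0.0, -0.0]
wrist_force: [1.0, -0.5, 0.3]
width: 0.703
finger_force: 0.0
```

Call:
{"method": "move_arm", "body": {"increments": [[[60,0.05,-0.05,-0.06,0,0,0],[60,0.1,-0.1,-0.12,0,0,0],[60,0.1,-0.17,-0.16,0,0,0],[60,0.1,-0.25,-0.16,0,0,0],[60,0.1,-0.25,-0.16,0,0,0]]]}}

```text
time_s: 41.77
tool_pos: [0.4133, -0.2895, 0.3398]
tool_rot: [0.686, 0.728, -0.0, 0.001]
wrist_force: [-0.7, -0.1, -0.1]
width: 0.702
finger_force: 0.0
```

Run:
```python
from m2 import *
from meas import chk
for n in ['wrist','side']:
    rgb,d,K,D,T=grab(n); P=cloud(d,K,D,T); save(f'f_{n}.png',rgb)
    fit(P,.44,.54,-.37,-.26,.19,.215,n+' hand top'); fit(P,.44,.54,-.37,-.26,.06,.1,n+' hand low'); fit(P,.42,.56,-.4,-.24,.038,.05,n+' rim'); fit(P,.42,.57,-.4,-.24,.006,.05,n+' base')
    q=P[(abs(P[...,0]-.49)<.05)&(abs(P[...,1]+.314)<.05)]; print(np.percentile(q[:,2],[97,99.5]).round(4))
chk(W,'side'); print(observe()['tool_pos'],observe()['time_s'])
im=cv2.imread('pics/f_side.png')[120:320,230:440]; cv2.imwrite('pics/f_sidec.png',cv2.resize(im,None,fx=2.8,fy=2.8))
```

```text
wrist hand top 1328 [ 492.7 -314.7] [27.7 57. ] 4.56 [ 0.49  -0.31   0.203]
wrist hand low 264 [ 481.5 -309. ] [56.8 21.5] 67.18 [ 0.478 -0.295  0.083]
wrist rim 242 [ 491.6 -314.3] [38.5 67.1] 3.1 [ 0.478 -0.29   0.045]
wrist base 1547 [ 491.9 -314.8] [85.  86.1] 3.22 [ 0.473 -0.296  0.012]
[0.4259 0.4281]
side hand top 219 [ 490.3 -317.7] [27.  60.4] 5.24 [ 0.486 -0.327  0.201]
side hand low 253 [ 480.1 -320.8] [26.1 59. ] 26.22 [ 0.478 -0.337  0.08 ]
side rim 155 [ 489.8 -315.7] [67.3 41.8] 89.74 [ 0.478 -0.337  0.045]
side base 721 [ 486.2 -330.4] [ 80.1 112.5] 61.34 [ 0.472 -0.338  0.015]
[0.6517 0.7079]
well4 | 0.05: n76 xlo -16.0 y -6.9 zhi 79.3 | 0.08: n99 xlo -16.1 y -7.6 zhi 117.2 | 0.124: n60 xlo -16.1 y -6.8 zhi 145.7 | 0.146: n36 xlo -15.3 y -5.3 zhi 152.1
well3 | 0.05: n67 xlo -16.6 y -7.6 zhi 79.2 | 0.08: n94 xlo -17.0 y -9.0 zhi 117.0 | 0.124: n56 xlo -17.3 y -9.5 zhi 145.4 | 0.146: n34 xlo -15.9 y -4.1 zhi 151.8
well2 | 0.05: n47 xlo -16.3 y -7.1 zhi 77.2 | 0.08: n29 xlo -17.5 y -1.4 zhi 113.2
well1 | 0.05: n63 xlo -16.7 y -9.2 zhi 77.6 | 0.08: n67 xlo -16.5 y -8.0 zhi 116.4 | 0.124: n30 xlo -16.0 y -6.8 zhi 143.9 | 0.146: n13 xlo -16.3 y -3.2 zhi 152.2
[ 0.41580475 -0.28939293  0.3381352 ] 41.9167
```

View pics/f_sidec.png

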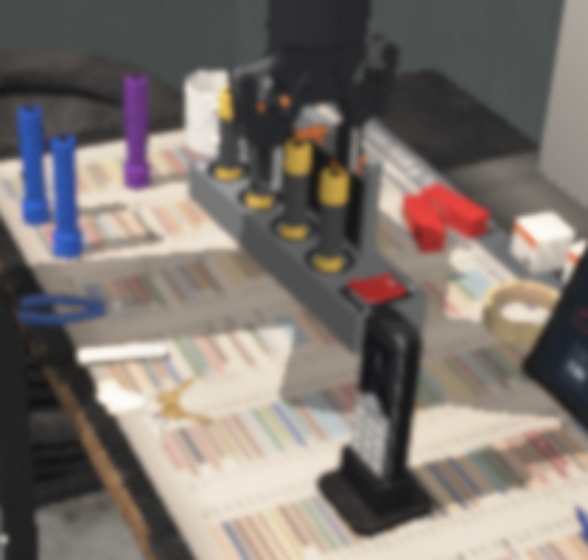

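The handset stands fully down in the cradle (top at 0.203) and the torches are in. One robust check of the rocker angle before handing in.

Run:
```python
from m2 import *
def rk(P,hsv,n):
    m=((hsv[...,0]<8)|(hsv[...,0]>172))&(hsv[...,1]>150)&(P[...,2]>.052)&(abs((P[...,0]-.6195))<.04)&(P[...,2]<.08)&(abs(P[...,1]+.087)<.025)
    q=P[m]-[.6195,-.087,0]; X=q@E; Y=-q[:,0]*E[1]+q[:,1]*E[0]
    k=(abs(Y)<.012)&(abs(X)<.022)
    for a in np.arange(-.024,.024,.008):
        s=k&(X>=a)&(X<a+.008)
        if s.sum()>2: print(n,round(a+.004,3),s.sum(),np.median(q[s,2]).round(4))
for n in ['wrist','side','top']:
    rgb,d,K,D,T=grab(n); rk(cloud(d,K,D,T),cv2.cvtColor(rgb,cv2.COLOR_RGB2HSV),n)
for n in ['top','side']: rk(np.load(n+'0.npy'),cv2.cvtColor(cv2.imread(f'pics/{n}0.png'),cv2.COLOR_BGR2HSV),'before '+n)
```

```text
wrist -0.02 95 0.0669
wrist -0.012 120 0.0645
wrist -0.004 126 0.062
wrist 0.004 137 0.0605
wrist 0.012 142 0.0607
wrist 0.02 73 0.0606
side -0.02 5 0.0653
side -0.012 7 0.0632
side -0.004 10 0.0609
side 0.004 10 0.0595
side 0.012 13 0.0595
side 0.02 5 0.0595
top -0.02 16 0.0673
top -0.012 25 0.0643
top -0.004 23 0.0614
top 0.004 23 0.06
top 0.012 24 0.0612
top 0.02 8 0.0608
before top -0.02 15 0.0611
before top -0.012 28 0.0617
before top -0.004 22 0.0613
before top 0.004 25 0.062
before top 0.012 17 0.0631
before top 0.02 10 0.0686
before side -0.02 8 0.0613
before side -0.012 13 0.0611
before side -0.004 11 0.0603
before side 0.004 16 0.0614
before side 0.012 8 0.0644
before side 0.02 3 0.0642
```

```bash
python3 -c "
from plant import robot; print(robot.hand_in())"
```

```text
the job is handed in; nothing more can be done
None
```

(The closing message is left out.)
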